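# Ready the counting gate for a batch of sample cases

## Task

Get the counting gate ready for the next batch: turn the eccentric guide until the steel width gauge just slides through between the guide and the fence with only about a millimetre or two of play, and prove it by sliding the gauge along the plate through the gap from its entry end to its exit end. Then press the recessed red reset button fully in with the tip of the stylus, and stack all the sample cases that are here squarely in one column on the pad's yellow outline, lying flat, long sides along the outline's. Finish with the gauge standing and the stylus lying on the grey tool mat, the guide left as set, and the small blue-capped jar at the back left not knocked over.

Things in the scene. Friction and masses are not known exactly. Their poses are not given: they have to be found in the camera images.
- gap (a point): Middle of the passage through the counting gate, on the top face of its base plate; x runs through the passage from the entry end (yellow stripe) to the exit end, from the robot's right to its left; z up. A steel fence (150 mm long along x, 14 mm thick, 18 mm high) stands at the +y side (towards the robot), face at y = +22 mm; the guide bolt's axis is at x = 0, y = -40 mm.
- gate: The fixed counting gate, an aluminium T-shaped base plate 10 mm thick: the passage part spans x -82..+82, y -30..+38 mm, the part under the guide x -45..+45, y -69..-30 mm. Origin on the worktop straight under gap, same axes. On it stand the fence and the brass eccentric guide disc (radius 18 mm, top 18 mm above the plate).
- guide (a joint): Angle of the eccentric guide bolt, rad, 0 to 3.14; grows clockwise seen from above; friction (about 0.15 N m) holds it where it is left. The disc sits 8 mm off the bolt's axis, so the clear width of the passage between fence and disc is 44 + 8 cos(angle) mm: 52 mm at 0, 44 mm at 1.571, 36 mm at 3.14. It starts too wide.
- guide_grip (a point): Centre of the black bar handle on top of the guide bolt, on its axis, 43 mm above the plate. The bar is 36 mm long (y of this frame, which turns with it), 14 mm thick (x), 34 mm high, its top 60 mm above the plate, its underside 26 mm. At joint angle 0 its axes are parallel to the gate's; at angle a they are turned clockwise by a. A white dot marks its -y end.
- gauge_center (a point): The width gauge (loose, 0.2 kg): a steel block 43 mm wide (y) x 44 mm long (x) x 20 mm high with a green upright grip fin on top (32 mm long along x, 12 mm thick in y, from 20 to 61 mm above the underside). This point is on its middle line 30 mm above its underside. It starts on the tool mat.
- stylus_center (a point): The stylus (loose, 50 g): orange square handle 14 x 14 mm, 85 mm long, with a round steel tip 7 mm across and 25 mm long at its +x end; 110 mm over all. This point is half-way along and 7 mm above the underside; x runs along it toward the steel tip. It starts lying on the tool mat.
- stylus_tip (a point): Middle of the end face of the stylus's steel tip, 55 mm from stylus_center along its x.
- button_face (a point): Middle of the red reset button's outer face, 90 mm above the worktop, in the front of the fixed counter (grey upright case on a foot 44 x 50 mm, 108 mm high; front towards the robot's right). It is 15 mm across and lies 5 mm inside the rim of a black collar (18 mm inside, 28 mm outside diameter, 11 mm out of the face). Pushed level, along +x of this frame.
- reset_button (a joint): Travel of the reset button, m: 0 out, 0.0045 fully in; spring-loaded, about 4 N fully in; comes back by itself. It counts as reset when at least 0.0035 in with the stylus tip on it.
- pad_top (a point): Middle of the top face of the fixed wooden stacking pad (76 mm along x, 54 mm along y, 6 mm high) with a yellow outline (64 x 42 mm) the size of a case.
- mat_top (a point): Middle of the top face of the fixed grey tool mat (200 mm along x, 68 mm along y, 4 mm thick).
- case_a_center (a point): Centre of the blue closed sample case (loose, 0.12 kg): 64 mm long (x), 42 mm wide (y), 36 mm high, this point 18 mm above its underside. May be absent.
- case_b_center (a point): Centre of the white closed sample case (loose, 0.12 kg): 64 mm long (x), 42 mm wide (y), 36 mm high, this point 18 mm above its underside. May be absent.
- case_c_center (a point): Centre of the green closed sample case (loose, 0.12 kg): 64 mm long (x), 42 mm wide (y), 36 mm high, this point 18 mm above its underside. May be absent.
- left_jar_mid (a point): Point 50 mm up the axis of a pale jar with a blue cap (51 mm wide, 100 mm high) that stands loose at the back left; leave it standing.

How it is judged:
By the outcome, as a careful person would: the job done as asked, in the order asked, and still so for the second after the job is handed in, with the robot touching nothing.
Of case_a, case_b, case_c only 2 to 3 are there at a start; the rules pass over those that are not, and their reading is None.
At some moment in a run one of case_b may be knocked a few centimetres aside while the robot is not near it.
It also fails if it takes over 200 s, if anything falls off the work surface, if the arm or the gripper's body presses on something with over 40 N, if the wrist force passes 120 N, or if a joint passes its speed limit or range.

## Robot

A 7-joint arm with a two-finger parallel gripper is mounted at the origin on a cart in front of the work surface, level with it; the furniture and walls round the work are solid. World frame = base frame: x ahead of the robot, y to its left, z up, the work surface at z = 0. Lengths are in mm, angles in rad, forces in N, time in s.
With the tool pointing down it reaches from about 400 to 875 mm from the base axis. Payload 4.4 kg.
Tool frame: the origin (TCP) lies on the centre line of the jaws, within the pads' length; the fingertips stand 14 mm ahead of it and the grasp point (between the pads) lies 5 mm behind it; z points along the fingers, x is the direction in which the jaws open and shut, and the axes are right-handed (so a half turn about z gives the same grasp; the last joint's range is limited). The gripper opens to 85 mm and grips with 20 to 120 N. Pads are 22 mm wide; open, the fingers measure 114 mm over their backs; the gripper's body (76 mm by 85 mm) begins 54 mm behind the grasp point. The pads swing forward as they close: fully open they stand 13 mm farther back than shut.
Start: joints at [1.138, 0.628, 0.038, 1.517, -0.027, 0.996, -0.02], TCP at [233.137, -606.766, 245.313] pointing down, gripper open.
Joint ranges: [-3.06, 3.06], [-0.37, 2.12], [-1.25, 1.32], [0.18, 2.47], [-1.1, 4.24], [0.23, 1.98], [-2.94, 2.94]. Speed limits (rad/s): [2.57, 2.57, 3.14, 3.14, 3.14, 3.14, 3.14].

## Interface

Orientations are given as [roll, pitch, yaw] about the fixed x, y, z axes, in that order (R = Rz(yaw) Ry(pitch) Rx(roll)).
In Python, from cell import ctrl gives the robot as it stands.
- The arm moves only by the tool send_rows, never from a script. Its argument "commands" is a list of rows, each a list of 5 numbers: the finger opening in mm, from 0 to 85.4, then the shift along the tool's x, y, z in mm, then the turn about the tool's z in degrees. In form: [[grip, x, y, z, roll], ...]. A call has 1 to 5 rows; each row is the pose to reach, as a shift and turn from the pose measured when the call began, along the tool's axes at that moment; what a row does not reach only later rows make up. A row lasts 1/10 s, in which the tool goes at most 50 mm and 8.59 degrees, less where a joint would pass 70% of its speed; a pose out of reach is approached as far as the arm can. A call with a gripper value outside its range is refused whole. The fingers move at their own pace and stop on an object; the grip force is fixed at half the most. Time passes only in rows, so rows that repeat a pose let the fingers close. It gives the time, the measured TCP pose, the force and the opening at its end, in the units of the state.
- ctrl.read_state(): the state, without advancing time (a new reading comes with each control period).
- ctrl.get_image(name): name is "scene" or "top" or "wrist"; returns the picture (384x512x3 uint8, red, green, blue); there is no depth.
- ctrl.camera_params(name): a dict with "fx", "fy", "cx", "cy" (pixels), "cam_to_world" (4x4, takes a point from camera to world coordinates). Camera axes: x right, y down, z forward; pixel columns grow to the right and rows downward; lengths in mm; the calibration is good to about 2 mm. A picture is of the moment at which its call begins: read the wrist's pose just before it. camera_params takes no time and is no camera call; for the wrist camera it gives the pose at the moment of the call.
- ctrl.finish_job(): hands the job in, once; it reports no verdict.
The state is a dict: "clock": time; "qpos": joint angles; "qd": joint speeds; "tau": joint torques, N m; "eef_pos": TCP position; "tool_rot": TCP orientation; "force": force on the tool from outside, world axes, zero at the start; "torque": the same for the moment, N m; "width": finger opening in mm.
Only numpy, scipy, OpenCV 4.12 (cv2) and the standard library are available. Lean on these libraries where they do the work, as an engineer would, in place of code of your own. Each camera call takes 0.05 s, during which the arm holds its last target.

## Working session

There is one attempt and no reset: what is moved stays moved. The work goes in short steps, Python scripts to look and compute and a tool call to move; the robot and the scene stay as the last step left them, time stands still between calls to the robot, and variables do not carry over. Pictures are saved under pics/ and viewed, and the job is handed in when it is done.

Besides the shell and the picture viewer there is one more tool, called as name([rows], argument=value, ...), one row to a line, values as JSON. send_rows: Moves the arm, as the interface text tells. Its arguments: {"type":"object","properties":{"commands":{"type":"array"}},"required":["commands"]}

```bash
ls; mkdir -p pics; python3 - <<'E'
from cell import ctrl
import cv2, numpy as np
print(ctrl.read_state())
for n in ["scene","top","wrist"]:
    p=ctrl.camera_params(n); print(n,{k:(np.round(v,3).tolist() if k=="cam_to_world" else v) for k,v in p.items()})
    im=ctrl.get_image(n); cv2.imwrite(f"pics/{n}0.png",im[:,:,::-1])
E
```

```text
pics
{'clock': 0.0, 'qpos': array([ 1.13820874,  0.62937665,  0.03845518,  1.51837323, -0.02701886,
        0.99628275, -0.01996636]), 'qd': array([-7.22076689e-05, -6.56295569e-04,  3.07844423e-04,  1.06317019e-04,
        8.86058531e-04, -7.04380713e-04, -1.23581118e-04]), 'tau': array([-1.52585944e-03, -5.63413095e+01,  1.22581422e+00, -1.93448031e+01,
        1.09946533e-02,  1.05051047e-02,  6.39100293e-06]), 'eef_pos': array([ 232.91215002, -606.19589232,  244.36784099]), 'tool_rot': array([ 3.14157373e+00,  1.92154716e-03, -1.20399620e+00]), 'force': array([-0.04204884,  0.14784713,  0.46941596]), 'torque': array([ 0.00079845, -0.01585864,  0.01840549]), 'width': 85.36095098505473}
scene {'fx': 400.8101811438735, 'fy': 400.8101811438735, 'cx': 257.7182344052896, 'cy': 187.837395786835, 'cam_to_world': [[-0.876, -0.288, 0.387, 165.173], [-0.482, 0.544, -0.686, 573.648], [-0.013, -0.788, -0.615, 660.057], [0.0, 0.0, 0.0, 1.0]]}
top {'fx': 371.12733837352465, 'fy': 371.12733837352465, 'cx': 255.50607578963377, 'cy': 187.30927172219236, 'cam_to_world': [[0.018, -0.99, 0.139, 409.459], [-1.0, -0.015, 0.024, -105.992], [-0.022, -0.14, -0.99, 996.155], [0.0, 0.0, 0.0, 1.0]]}
wrist {'fx': 317.0127421415786, 'fy': 317.0127421415786, 'cx': 262.1340246130834, 'cy': 195.22516644306032, 'cam_to_world': [[0.359, -0.885, -0.296, 309.379], [-0.933, -0.341, -0.111, -577.942], [-0.002, 0.316, -0.949, 372.272], [0.0, 0.0, 0.0, 1.0]]}
```

View pics/scene0.png

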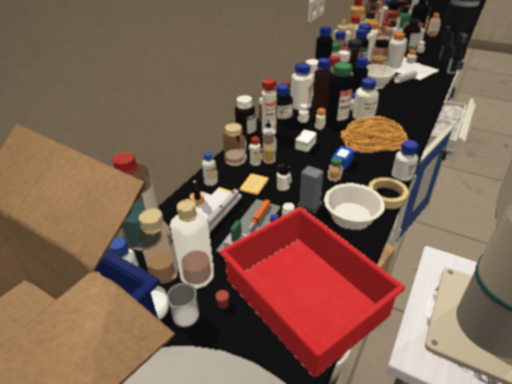

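View pics/top0.png

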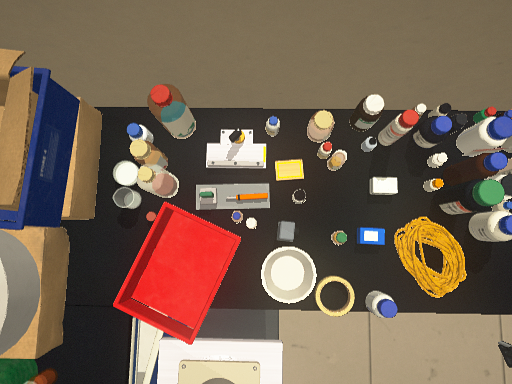

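View pics/wrist0.png

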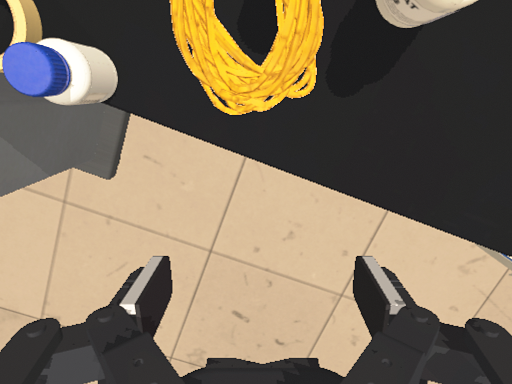

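The scene view is coarse. In the top view the gate is near (236,155), the mat near (233,196) with the gauge (207,195) and stylus (250,197), the pad (289,170), the counter (286,231), the white case (383,186), and the blue case (371,236). I see no green case. Next I'll measure these.

```bash
cat > h.py <<'E'
from cell import ctrl
import cv2, numpy as np
np.set_printoptions(suppress=True,precision=2)
def shot(n,name):
    p=ctrl.camera_params(n); im=np.ascontiguousarray(ctrl.get_image(n)[:,:,::-1]); cv2.imwrite(f"pics/{name}.png",im); 
    np.savez(f"pics/{name}.npz",M=p["cam_to_world"],k=[p["fx"],p["fy"],p["cx"],p["cy"]]); return im
class Cam:
    def __init__(s,name):
        d=np.load(f"pics/{name}.npz"); s.M=d["M"]; s.k=d["k"]; s.im=cv2.imread(f"pics/{name}.png")
    def ray(s,u,v):
        f=s.k; return s.M[:3,:3]@np.array([(u-f[2])/f[0],(v-f[3])/f[1],1.]), s.M[:3,3]
    def pt(s,u,v,z):
        d,o=s.ray(u,v); return o+d*(z-o[2])/d[2]
    def px(s,P):
        c=s.M[:3,:3].T@(np.array(P,float)-s.M[:3,3]); f=s.k
        return np.array([f[0]*c[0]/c[2]+f[2],f[1]*c[1]/c[2]+f[3]])
def crop(name,out,x0,y0,x1,y1,s):
    im=cv2.imread(f"pics/{name}.png")[y0:y1,x0:x1]
    cv2.imwrite(f"pics/{out}.png",cv2.resize(im,None,fx=s,fy=s,interpolation=cv2.INTER_CUBIC))
E
python3 - <<'E'
from h import *
shot("top","top1")
crop("top1","top1a",110,100,310,250,4)
crop("top1","top1b",270,110,470,260,4)
c=Cam("top1")
for n,u,v,z in [("gate",236,155,10),("mat",233,196,4),("pad",289,170,6),("counter",286,231,108),("white",383,186,36),("blue",371,236,36)]:
    print(n,c.pt(u,v,z))
E
```

```text
gate [636.34 -27.38  10.  ]
mat [524.65 -21.68   4.  ]
pad [ 597.62 -171.81    6.  ]
counter [ 430.94 -158.73  108.  ]
white [ 553.12 -413.54   36.  ]
blue [ 423.83 -379.38   36.  ]
```

View pics/top1a.png

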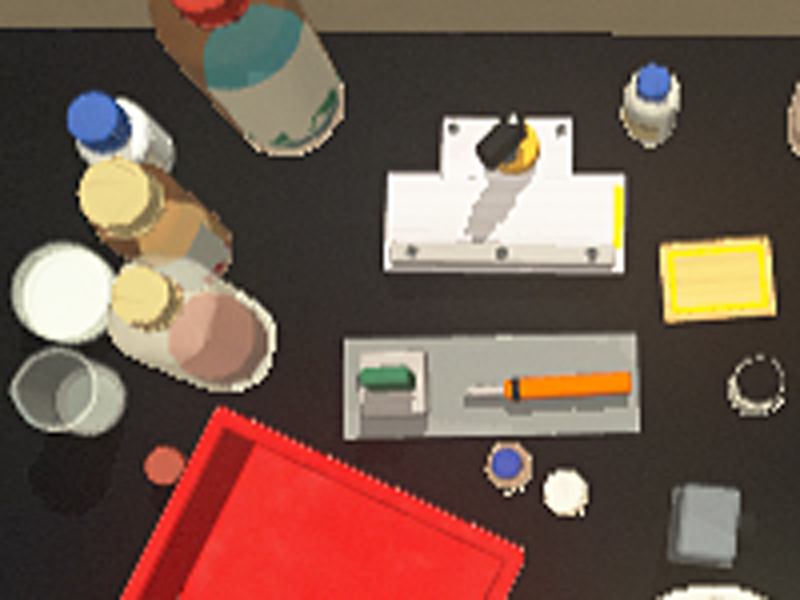

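View pics/top1b.png

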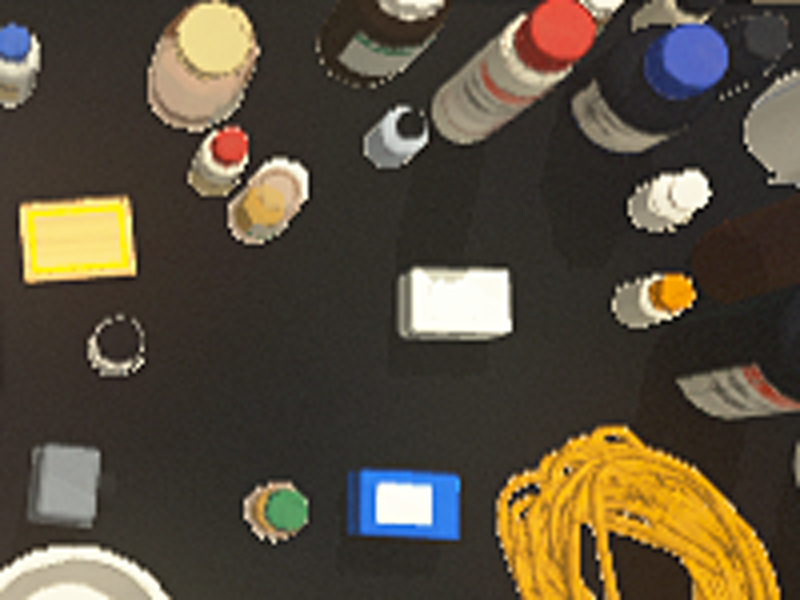

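The crop shows the handle's dot end at about (512,118), pointing away from the robot and turned slightly clockwise. The stylus tip points left, and the gauge sits at the mat's left end. I'll move the wrist camera over the gate area.

```bash
cat >> h.py <<'E'
def rel(x,y,z,yawdeg=None):
    s=ctrl.read_state(); r,p,w=s["tool_rot"]
    from scipy.spatial.transform import Rotation as Ro
    R=Ro.from_euler("xyz",[r,p,w]).as_matrix()
    d=R.T@(np.array([x,y,z])-s["eef_pos"])
    t=0 if yawdeg is None else (np.degrees(w)-yawdeg+180)%360-180
    print("at",s["eef_pos"],"yaw",np.degrees(w),"t",s["clock"],"F",s["force"],"w",s["width"]," => tool shift",d,"turn",t)
E
python3 -c "
from h import *
rel(450,-250,250,-40)"
```

```text
at [ 233.   -606.43  244.73] yaw -68.98772762843208 t 0.2 F [ 0.85 -0.14  0.08] w 85.13351740173518  => tool shift [-254.93 -330.37   -4.97] turn -28.987727628432083
```

send_rows([
  [85,-30,-38,-5,-8],
  [85,-60,-77,-5,-16],
  [85,-90,-116,-5,-24],
  [85,-120,-155,-5,-32],
  [85,-150,-194,-5,-40],
])

```text
clock: 0.7
eef_pos: [361.0, -395.1, 250.0]
tool_rot: [-3.141, 0.001, -0.5]
force: [0.6, 0.1, 0.6]
width: 85.0
```

```bash
python3 -c "
from h import *
rel(560,-120,250,20)"
```

```text
at [ 361.03 -395.06  250.  ] yaw -28.66472106099071 t 0.7 F [0.58 0.06 0.6 ] w 84.96821500608073  => tool shift [  42.64 -336.8     0.19] turn -48.6647210609907
```

send_rows([
  [85,6,-49,0,-8],
  [85,12,-98,0,-16],
  [85,18,-146,0,-24],
  [85,24,-194,0,-32],
  [85,30,-242,0,-40],
])

```text
clock: 1.2
eef_pos: [504.2, -195.5, 250.3]
tool_rot: [-3.141, -0.0, 0.203]
force: [0.2, -0.8, 0.5]
width: 84.7
```

```bash
python3 -c "
from h import *
rel(630,-40,250,60)"
```

```text
at [ 504.21 -195.52  250.28] yaw 11.649225207938407 t 1.2 F [ 0.2  -0.79  0.49] w 84.66724647834499  => tool shift [ 154.6  -126.92    0.35] turn -48.3507747920616
```

send_rows([
  [85,34,-28,0,-8],
  [85,68,-56,0,-16],
  [85,102,-84,0,-24],
  [85,136,-112,0,-32],
  [85,155,-127,0,-40],
])

```text
clock: 1.7
eef_pos: [632.1, -35.4, 250.4]
tool_rot: [-3.141, -0.003, 0.911]
force: [-0.2, 0.5, -0.7]
width: 84.6
```

send_rows([
  [85,0,0,0,-8],
  [85,0,0,0,-8],
  [85,0,0,0,-8],
])

```text
clock: 2.0
eef_pos: [631.7, -36.3, 250.0]
tool_rot: [-3.14, -0.002, 1.046]
force: [-0.1, -0.7, 0.0]
width: 85.3
```

```bash
python3 -c "
from h import *
rel(630,-40,250,60)
shot('wrist','w1'); shot('top','top2')
crop('w1','w1b',0,0,512,384,1.5)"
```

```text
at [631.66 -36.26 249.95] yaw 59.94773462197844 t 2.0 F [-0.13 -0.73  0.01] w 85.32090892771744  => tool shift [-4.06  0.44 -0.06] turn -0.05226537802155917
```

View pics/w1b.png

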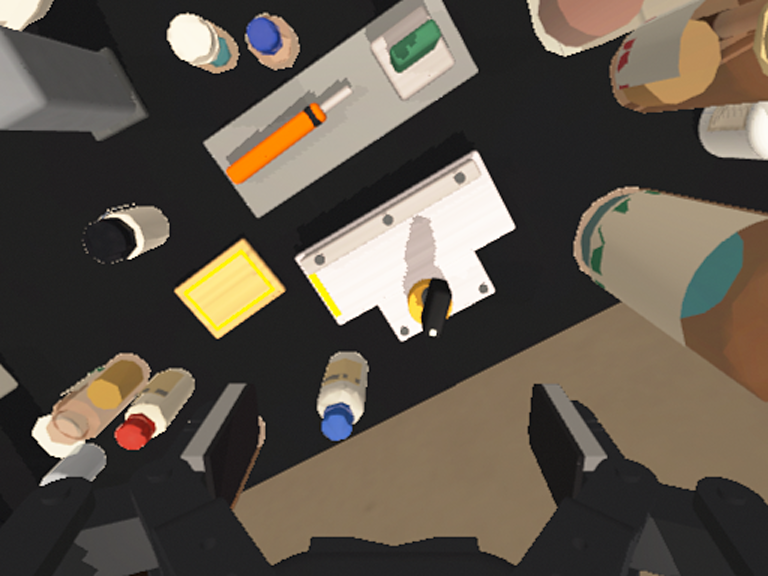

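Clear view at 1.5×. The plate corners are at about (297,258), (478,152), (515,228) and (342,323). The handle is near (437,307) with its dot at (433,332), the pad corners are around (175–285, 240–337), and the gauge and stylus are on the mat. A small vial at (343,390) stands entry-side behind the gate.

```bash
cat > m1.py <<'E'
from h import *
c=Cam("w1"); im=c.im
def quad(mask,pt,show=None):
    n,l,s,ce=cv2.connectedComponentsWithStats(mask.astype(np.uint8))
    k=l[pt[1],pt[0]]
    if k==0: print("seed off"); return None
    return (l==k).astype(np.uint8)
hsv=cv2.cvtColor(im,cv2.COLOR_BGR2HSV)
H,S,V=[hsv[...,i].astype(int) for i in range(3)]
# plate entire incl everything not black
g=quad(V>70,(220,185))
cs,_=cv2.findContours(g,cv2.RETR_EXTERNAL,cv2.CHAIN_APPROX_NONE)
a=cv2.approxPolyDP(max(cs,key=cv2.contourArea),3,True)[:,0]
print("gate poly"); 
for p in a: print(p,c.pt(*p,10)[:2])
m=quad(V>70,(150,110)); cs,_=cv2.findContours(m,cv2.RETR_EXTERNAL,cv2.CHAIN_APPROX_NONE)
q=cv2.minAreaRect(max(cs,key=cv2.contourArea)); print("mat",[c.pt(*p,4)[:2] for p in cv2.boxPoints(q)], c.pt(*q[0],4))
m=quad(V>70,(153,193)); cs,_=cv2.findContours(m,cv2.RETR_EXTERNAL,cv2.CHAIN_APPROX_NONE)
a=cv2.approxPolyDP(max(cs,key=cv2.contourArea),4,True)[:,0]; print("pad",[c.pt(*p,6)[:2] for p in a])
E
python3 m1.py
python3 -c "
from h import *
crop('w1','w1c',190,90,350,240,5)
crop('w1','w1d',130,0,330,150,4)"
```

```text
gate poly
[317 100] [601.75  51.97]
[196 171] [ 601.9  -109.62]
[225 216] [ 668.12 -110.47]
[251 203] [669.57 -73.58]
[269 227] [708.68 -70.33]
[281 220] [707.92 -52.57]
[281 195] [679.02 -36.57]
[288 185] [672.12 -23.08]
[299 190] [684.39 -14.53]
[297 212] [708.49 -30.14]
[329 195] [708.44  14.21]
[316 167] [669.22  16.36]
[343 150] [666.91  52.89]
mat [array([ 489.22, -122.16]), array([488.15,  75.26]), array([554.76,  85.11]), array([ 562.61, -122.49])] [522.66 -16.39   4.  ]
pad [array([ 570.46, -136.63]), array([ 575.15, -210.73]), array([ 627.37, -208.61]), array([ 621.82, -132.76])]
```

View pics/w1c.png

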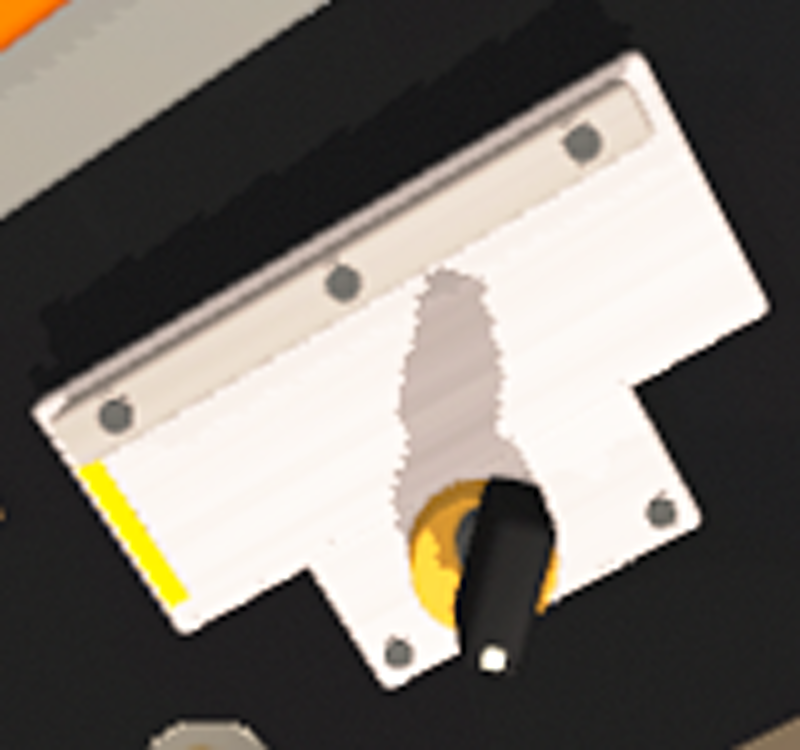

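View pics/w1d.png

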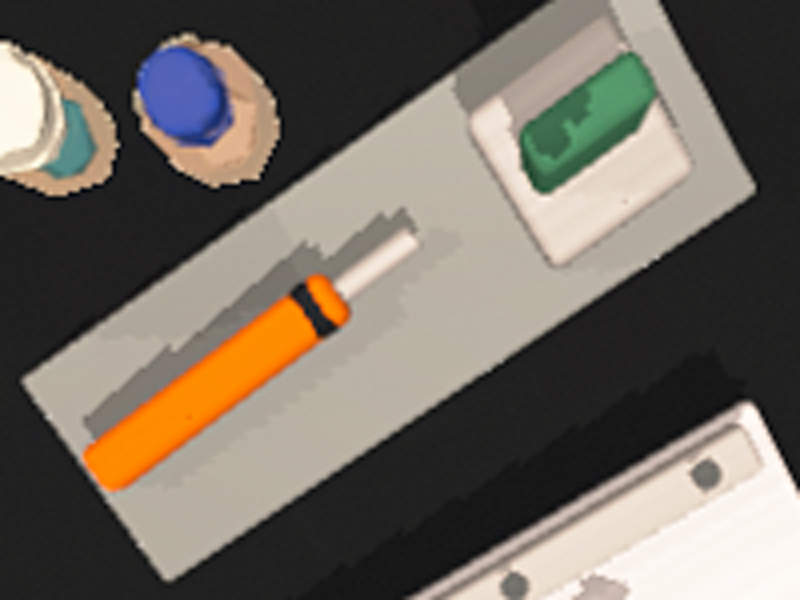

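```bash
python3 - <<'E'
from h import *
c=Cam("w1")
P=lambda u,v,z:c.pt(190+u/5,90+v/5,z)[:2]
A=[P(487,515,70),P(552,540,70),P(525,668,70),P(458,645,70)]
print(A,"centre",np.mean(A,0)); d=(A[3]-A[0]+A[2]-A[1]); print("len",[np.linalg.norm(A[i]-A[(i+1)%4]) for i in range(4)],"cw angle of dot dir", np.degrees(np.arctan2(-d[1],d[0])))
print("dot",P(492,658,70))
crop('w1','w1e',270,170,320,235,9)
Q=lambda u,v,z:c.pt(130+u/4,0+v/4,z)[:2]
print("stylus tail/tip",Q(100,472,11),Q(415,240,11), "handle front",Q(340,292,11))
print("fin top", Q(585,120,65)); print("fin corners",[Q(*p,65) for p in [(520,140),(640,55),(655,90),(545,160)]])
print("gauge block top z24",[Q(*p,24) for p in [(472,120),(560,262),(690,160),]])
print("small vial base", c.pt(343/1.5,355/1.5,0))
c=Cam("top2"); print("bolt px top",c.px([679,-29,70]),c.px([697,-29,70]))
crop('top2','t2e',215,110,265,170,9)
E
```

```text
[array([661.33, -23.35]), array([672.75, -14.39]), array([695.12, -32.65]), array([683.45, -42.34])] centre [678.16 -28.18]
len [np.float64(14.517830434303393), np.float64(28.873623804381033), np.float64(15.167603907619714), np.float64(29.150684703098015)] cw angle of dot dir 39.949476440506245
dot [689.62 -37.58]
stylus tail/tip [ 527.54 -115.09] [520.57  -6.58] handle front [521.47 -30.93]
fin top [524.62  40.4 ]
fin corners [array([520.87,  25.92]), array([519.49,  57.05]), array([527.15,  56.65]), array([527.15,  28.73])]
gauge block top z24 [array([505.54,  20.72]), array([545.3 ,  23.51]), array([540.94,  63.81])]
small vial base [ 698.14 -124.94    0.  ]
bolt px top [235.33 133.55] [235.51 126.8 ]
```

View pics/w1e.png

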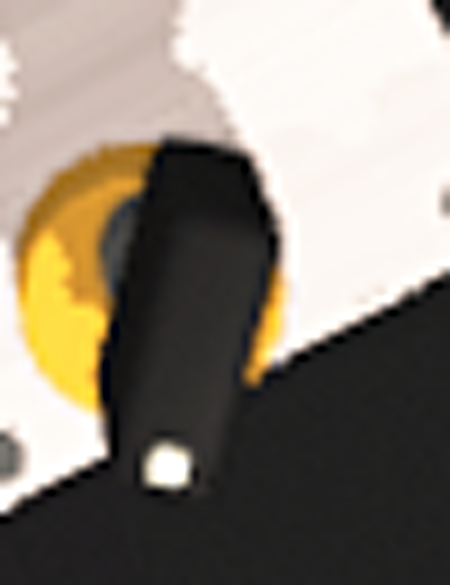

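The handle is at about 40° (0.70 rad): its dot sits at 39.7° from the bolt, and the bar's centre at (678,-28) agrees with the gate fit of (679,-29). To grasp it I'll use TCP (679,-28.8,57) at yaw 50.

```bash
python3 -c "
from h import *
rel(679,-28.8,57,50)"
```

```text
at [631.67 -36.76 250.32] yaw 59.95940250484751 t 2.1 F [-0.36 -0.61 -1.44] w 85.16198860216414  => tool shift [ 30.17  37.07 193.37] turn 9.959402504847503
```

send_rows([
  [60,20,22,30,5],
  [60,30,37,60,10],
  [60,30,37,100,10],
  [60,30,37,130,10],
  [60,30,37,150,10],
])

```text
clock: 2.6
eef_pos: [677.2, -30.3, 97.7]
tool_rot: [-3.139, 0.001, 0.869]
force: [-0.2, -0.4, -0.1]
width: 60.4
```

```bash
python3 -c "
from h import *
rel(679,-28.8,57,50)
shot('wrist','w2')"
```

```text
at [677.23 -30.33  97.7 ] yaw 49.79616266730706 t 2.6 F [-0.21 -0.37 -0.11] w 60.437696365727426  => tool shift [ 2.35  0.47 40.7 ] turn -0.2038373326929559
```

View pics/w2.png

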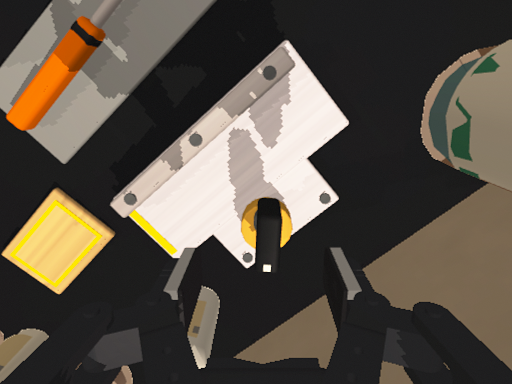

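```bash
python3 -c "
from h import *
c=Cam('w2')
for z in (0,30,60,100): print(z,c.pt(207,292,z),c.pt(218,300,z))
print('fingertips px', c.px([679-.64*35,-29-.77*35,84]))
for n,uv in (('top1',(653/4+110,80/4+100)),('top1',(650/4+110,145/4+100))): print(Cam(n).pt(*uv,0),Cam(n).pt(*uv,70))
"
```

```text
0 [ 707.96 -116.67    0.  ] [ 719.66 -115.01    0.  ]
30 [695.77 -98.33  30.  ] [705.92 -96.89  30.  ]
60 [683.58 -79.99  60.  ] [692.17 -78.77  60.  ]
100 [667.32 -55.54 100.  ] [673.84 -54.61 100.  ]
fingertips px [197.07 259.45]
[ 739.45 -127.72    0.  ] [ 716.26 -126.2    70.  ]
[ 692.91 -126.19    0.  ] [ 672.99 -124.77   70.  ]
```

send_rows([
  [60,2,0.5,15,0],
  [60,2,0.5,30,0],
  [60,2,0.5,40,0],
  [60,2,0.5,40,0],
])

```text
clock: 3.05
eef_pos: [676.0, -29.5, 53.6]
tool_rot: [-3.134, 0.005, 0.869]
force: [-0.1, 0.8, -0.2]
width: 60.0
```

send_rows([
  [20,0,0,0,0],
  [10,0,0,0,0],
  [5,0,0,0,0],
  [5,0,0,0,0],
  [5,0,0,0,0],
])

```text
clock: 3.55
eef_pos: [678.4, -27.4, 54.9]
tool_rot: [-3.136, -0.0, 0.87]
force: [4.5, 2.7, -0.1]
width: 13.2
```

```bash
python3 -c "
from h import *
rel(679,-28.8,57,4)
shot('wrist','w3')"
```

```text
at [678.37 -27.35  54.9 ] yaw 49.84968813084503 t 3.55 F [ 4.52  2.72 -0.11] w 13.212997954855917  => tool shift [-0.7   1.41 -2.11] turn 45.84968813084504
```

View pics/w3.png

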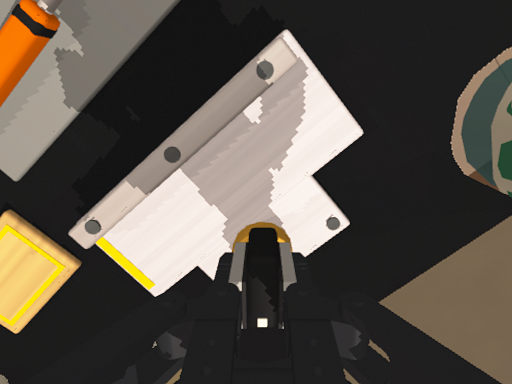

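The bar is gripped (13.2 mm) and aligned. Now the clockwise turn.

send_rows([
  [5,0,0,0,7],
  [5,0,0,0,14],
  [5,0,0,0,21],
  [5,0,0,0,28],
  [5,0,0,0,35],
])

```text
clock: 4.1
eef_pos: [679.2, -26.8, 54.9]
tool_rot: [-3.137, 0.001, 0.255]
force: [3.3, 0.6, -5.2]
width: 13.2
```

```bash
python3 -c "
from h import *
rel(679,-28.8,55,4)"
```

```text
at [679.18 -26.83  54.95] yaw 14.614585275043982 t 4.1 F [ 3.34  0.6  -5.22] w 13.24729185757902  => tool shift [-0.67  1.86 -0.06] turn 10.614585275043993
```

send_rows([
  [5,-0.5,1,0,6],
  [5,-0.5,1,0,10.5],
  [5,-0.5,1,0,10.5],
  [5,-0.5,1,0,10.5],
])

```text
clock: 4.5
eef_pos: [679.5, -26.8, 55.0]
tool_rot: [-3.136, 0.0, 0.074]
force: [2.6, 2.6, -5.1]
width: 12.9
```

```bash
python3 -c "
from h import *
rel(679,-28.8,55,4)
shot('top','top3');crop('top3','t3e',190,110,310,220,6)"
```

```text
at [679.51 -26.81  54.97] yaw 4.225297266961214 t 4.5 F [ 2.57  2.57 -5.15] w 12.900473875106169  => tool shift [-0.65  1.94 -0.04] turn 0.22529726696120633
```

send_rows([
  [60,0,0,0,0],
  [60,0,0,0,0],
  [60,0,0,0,0],
  [60,0,0,-30,0],
  [60,0,0,-70,0],
])

```text
clock: 5.05
eef_pos: [677.4, -28.0, 123.6]
tool_rot: [-3.136, 0.006, 0.074]
force: [0.4, 0.0, 0.2]
width: 59.8
```

send_rows([
  [60,-40,-40,-10,0],
  [60,-70,-70,-30,0],
  [60,-95,-75,-30,0],
  [60,-95,-75,-30,0],
])

```text
clock: 5.45
eef_pos: [573.1, 41.4, 155.8]
tool_rot: [-3.136, 0.01, 0.078]
force: [0.3, 0.4, 0.5]
width: 59.6
```

```bash
python3 -c "
from h import *
rel(679,-28.8,55,0)
shot('wrist','w4');crop('w4','w4b',0,0,512,384,1.5)"
```

```text
at [573.14  41.35 155.76] yaw 4.46182658656387 t 5.45 F [0.26 0.35 0.5 ] w 59.56626017086666  => tool shift [101.05  78.72  99.36] turn 4.461826586563859
```

View pics/w4b.png

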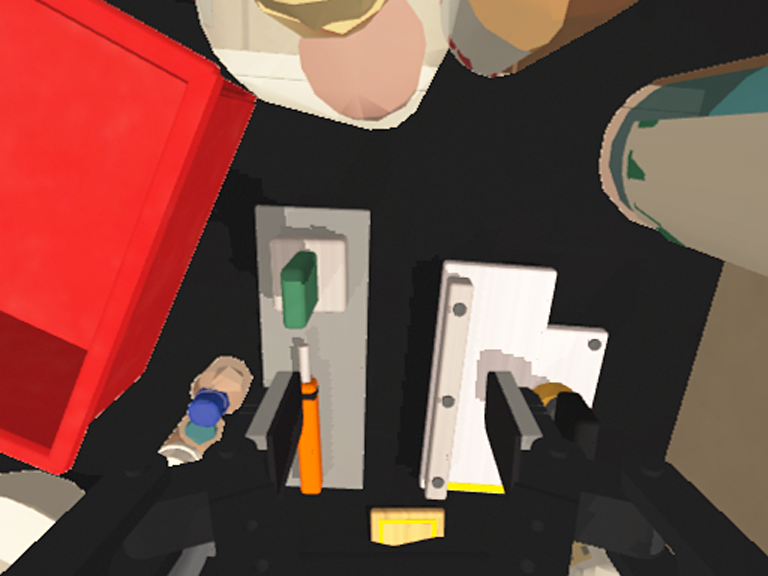

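The gauge block is at (273–347, 235–310) and its fin at about (300,290). The stylus is at (310,350–490), and the guide handle now lies roughly along the passage. Now I'll measure the gauge and stylus.

```bash
cat > m2.py <<'E'
from h import *
c=Cam("w4"); hsv=cv2.cvtColor(c.im,cv2.COLOR_BGR2HSV); H,S,V=[hsv[...,i].astype(int) for i in range(3)]
g=((H>60)&(H<90)&(S>100)&(V>40)).astype(np.uint8); g[:, :150]=0; g[230:]=0; g[:,260:]=0
ys,xs=np.nonzero(g); print("fin px",xs.min(),xs.max(),ys.min(),ys.max())
o=((H>5)&(H<20)&(S>200)&(V>150)).astype(np.uint8); o[:220]=0; o[:,:170]=0;o[:,240:]=0
ys,xs=np.nonzero(o); print("handle px",xs.min(),xs.max(),ys.min(),ys.max())
for v in (265,290,315): 
    r=xs[ys==v]; print(v,r.min(),r.max(),c.pt((r.min()+r.max())/2,v,14)[:2])
crop('w4','w4g',165,140,265,225,8)
E
python3 m2.py
```

```text
fin px 188 210 168 217
handle px 198 214 252 328
265 211 211 [529.11 -41.69]
290 200 212 [524.94 -70.31]
315 200 214 [ 526.65 -100.11]
```

View pics/w4g.png

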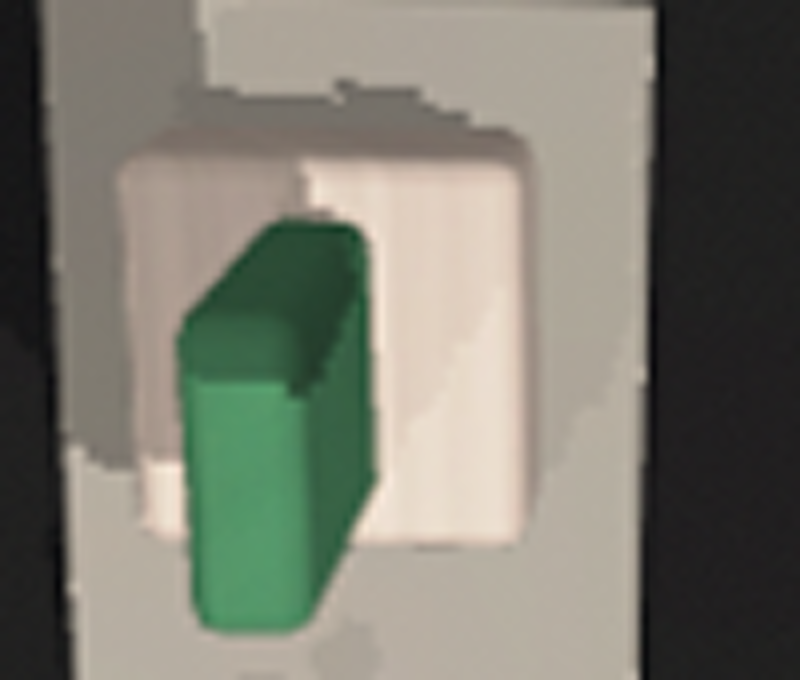

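View pics/t3e.png

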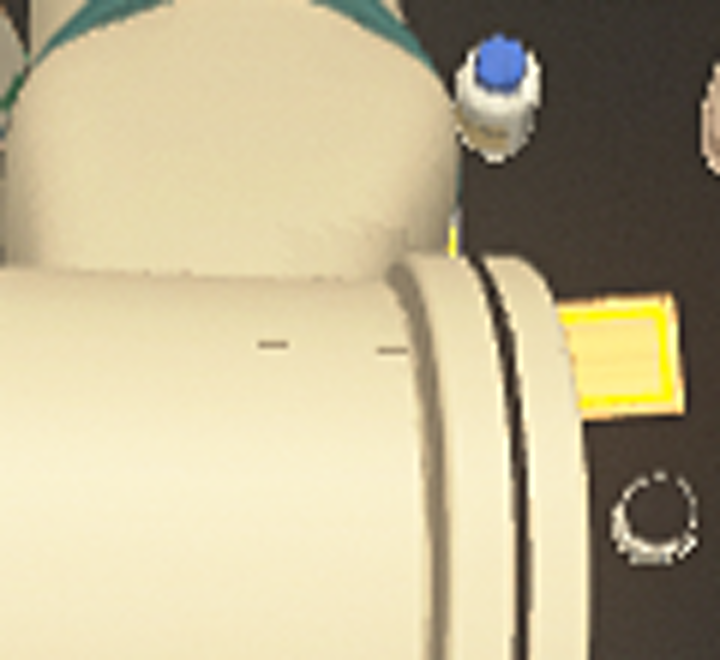

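```bash
python3 - <<'E'
from h import *
c=Cam("w4"); P=lambda u,v,z:c.pt(165+u/8,140+v/8,z)[:2]
A=[P(*p,24) for p in [(118,165),(522,160),(525,540),(145,535)]]
B=[P(*p,65) for p in [(185,350),(305,360),(310,632),(197,632)]]
for X in (A,B): print(X,"c",np.mean(X,0),[np.linalg.norm(X[i]-X[(i+1)%4]) for i in range(4)])
for X in (A,B):
  for i,j in ((3,0),(2,1)): d=X[i]-X[j]; print(np.degrees(np.arctan2(d[0],-d[1])))
rel(np.mean([np.mean(A,0)[0],np.mean(B,0)[0]]),np.mean([np.mean(A,0)[1],np.mean(B,0)[1]]),52,0)
E
```

```text
[array([501.75,  61.05]), array([543.82,  64.96]), array([546.12,  22.84]), array([504.6 ,  20.02])] c [524.07  42.22] [np.float64(42.248790460109255), np.float64(42.184242869849754), np.float64(41.6177396769906), np.float64(41.128762474742736)]
[array([518.3 ,  54.03]), array([529.1 ,  53.97]), array([530.11,  27.55]), array([519.57,  26.68])] c [524.27  40.56] [np.float64(10.804836909957489), np.float64(26.437556145114208), np.float64(10.569520232541722), np.float64(27.37895785583591)]
3.969600840731381
3.1280860533365957
2.6651854727187954
2.172688276790886
at [575.84  39.9  155.52] yaw 4.330520395931711 t 5.5 F [-1.02  0.03  0.97] w 60.15309298946774  => tool shift [-50.7   -4.89 103.89] turn 4.3305203959317
```

```bash
python3 - <<'E'
from h import *
c=Cam("w4"); t=Cam("top1")
# tray corners: top view rim (crop1a) TL(220,407) TR(523,552); w4b rim corner (255,97)?
for z in (0,40,80,120):
    print(z,"top TL",t.pt(110+220/4,100+407/4,z)[:2],"TR",t.pt(110+523/4,100+552/4,z)[:2]," w4 corner",c.pt(255/1.5,97/1.5,z)[:2],c.pt(218/1.5,62/1.5,z)[:2],"low",c.pt(70/1.5,470/1.5,z)[:2])
E
```

```text
0 top TL [506.55 162.86] TR [412.91 -45.  ]  w4 corner [487.66 136.33] [467.74 152.5 ] low [ 351.26 -124.37]
40 top TL [502.65 152.06] TR [412.77 -47.45]  w4 corner [499.08 134.18] [481.97 148.07] low [381.9 -89.8]
80 top TL [498.75 141.26] TR [412.64 -49.9 ]  w4 corner [510.5  132.03] [496.19 143.64] low [412.53 -55.23]
120 top TL [494.86 130.47] TR [412.5  -52.35]  w4 corner [521.92 129.88] [510.42 139.22] low [443.16 -20.67]
```

The tray rim is about 80 mm high and at x≈455 beside the gauge, so there is clearance. Descending on the fin.

send_rows([
  [45,-25,-3,15,1],
  [45,-50.5,-5,40,1],
  [45,-50.5,-5,70,1],
  [45,-50.5,-5,85,1],
  [45,-50.5,-5,85,1],
])

```text
clock: 6.0
eef_pos: [524.1, 40.2, 68.8]
tool_rot: [-3.138, 0.01, 0.057]
force: [-0.7, -0.3, 0.4]
width: 44.8
```

```bash
python3 -c "
from h import *
rel(524.2,41,48,3)
shot('wrist','w5')"
```

```text
at [524.1   40.16  68.81] yaw 3.265388731294412 t 6.0 F [-0.7  -0.31  0.38] w 44.815511035598504  => tool shift [ 0.36 -0.76 20.81] turn 0.2653887312944221
```

View pics/w5.png

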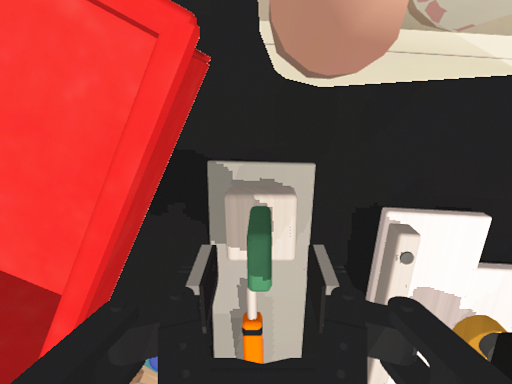

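The fin (260,250) is centred between the fingers (203/325).

send_rows([
  [45,0.5,-1,12,0],
  [45,0.5,-1,21,0],
  [30,0.5,-1,21,0],
  [5,0.5,-1,21,0],
  [3,0.5,-1,21,0],
])

```text
clock: 6.55
eef_pos: [525.3, 41.6, 49.2]
tool_rot: [-3.138, 0.008, 0.057]
force: [0.6, -0.1, -1.7]
width: 11.4
```

send_rows([
  [3,0,0,0,0],
  [3,0,0,0,0],
  [3,0,0,0,0],
  [3,0,0,-10,0],
  [3,0,0,-10,0],
])

```text
clock: 7.05
eef_pos: [526.2, 41.7, 60.4]
tool_rot: [-3.137, 0.006, 0.057]
force: [0.2, 0.3, -1.2]
width: 10.9
```

```bash
python3 -c "
from h import *
rel(524.2,41,48,0)
shot('wrist','w6')"
```

```text
at [526.19  41.74  60.43] yaw 3.26945635194125 t 7.05 F [ 0.22  0.31 -1.18] w 10.8647014700588  => tool shift [-1.95  0.67 12.44] turn 3.269456351941244
```

View pics/w6.png

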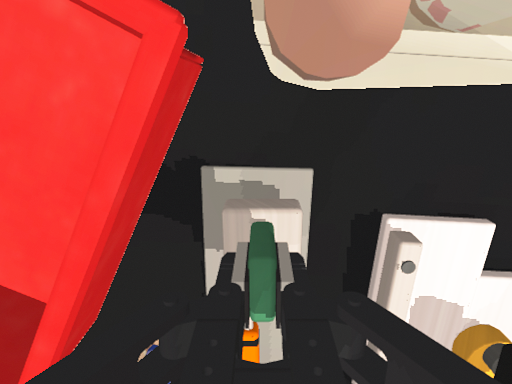

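send_rows([
  [3,0,0,-30,1.5],
  [3,0,0,-60,3.3],
  [3,15,40,-60,3.3],
  [3,50,80,-60,3.3],
  [3,85,115,-60,3.3],
])

```text
clock: 7.6
eef_pos: [616.3, -68.5, 119.8]
tool_rot: [-3.138, 0.006, -0.0]
force: [2.1, 0.2, -2.6]
width: 11.1
```

```bash
python3 -c "
from h import *
rel(639.5,-92,65,0)
shot('wrist','w7');shot('top','top4');crop('w7','w7b',200,0,512,384,1.5)
crop('top4','t4e',190,110,310,220,6)"
```

```text
at [616.33 -68.52 119.84] yaw -0.021068461329569237 t 7.6 F [ 2.13  0.2  -2.56] w 11.129749672743444  => tool shift [23.53 23.64 54.61] turn -0.02106846132957685
```

View pics/w7b.png

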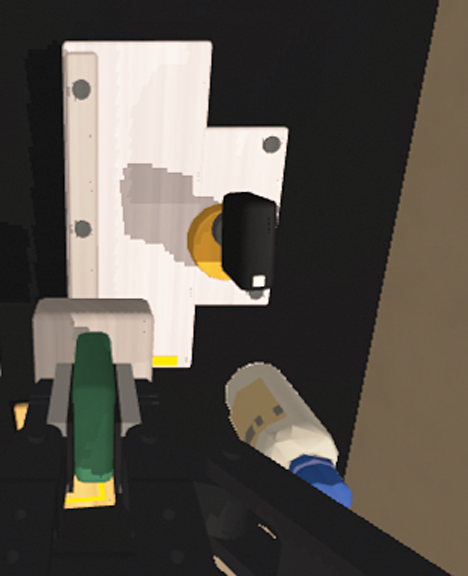

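View pics/t4e.png

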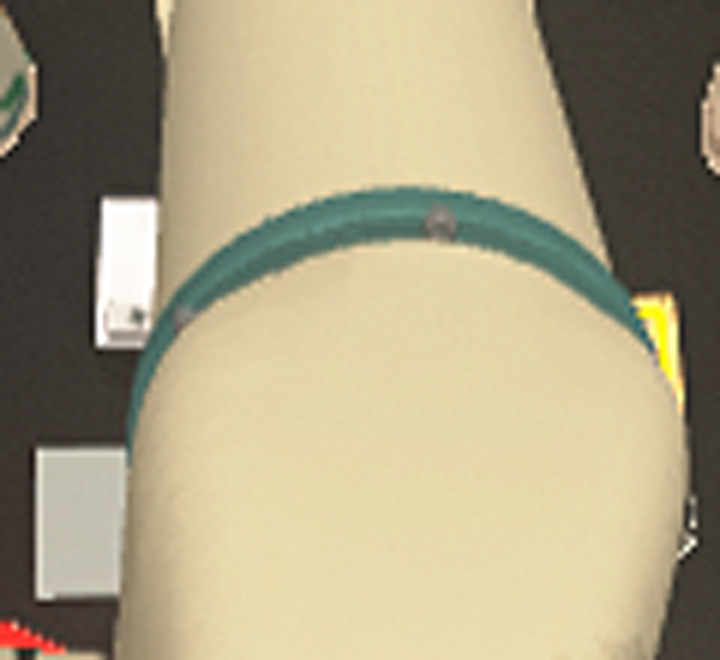

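The gate, fence and disc are clearly visible, with the handle near-parallel to the passage. I'll measure the gap at disc-top level and the handle angle.

```bash
python3 - <<'E'
from h import *
crop('w7','w7f',235,20,400,210,4.5)
E
```

View pics/w7f.png

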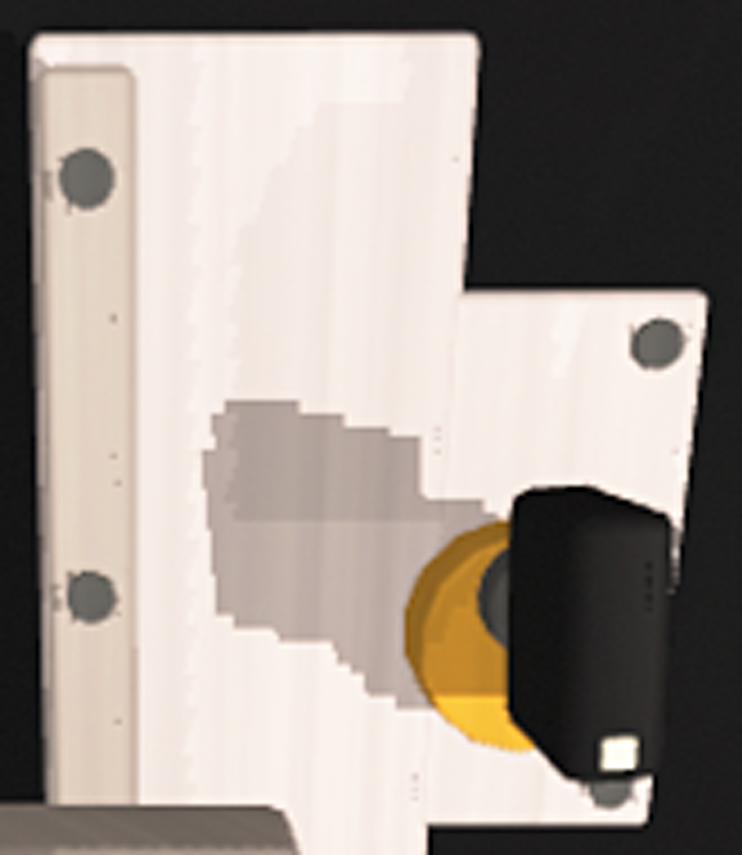

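```bash
python3 - <<'E'
from h import *
c=Cam("w7"); P=lambda u,v,z:c.pt(235+u/4.5,20+v/4.5,z)[:2]
print("disc edge top",P(419,650,28),"bottom",P(405,635,10),"fence face top",P(136,650,28),"fence foot",P(136,650,28))
print("fence top edge ends",P(134,70,28),P(136,780,28))
print("plate left edge",P(30,40,10),P(48,800,10),"right",P(480,40,10),P(465,290,10),"stem right",P(708,295,10),P(648,822,10),"stem bl",P(428,822,10))
a,b=P(671,515,70),P(662,740,70); d=b-a; print("bar edge",a,b,np.degrees(np.arctan2(-d[1],d[0])))
print("dot",P(619,752,70)-np.array([679,-28.8]))
E
```

```text
disc edge top [662.85 -37.66] bottom [664.  -39.1] fence face top [618.42 -37.71] fence foot [618.42 -37.71]
fence top edge ends [617.91  44.64] [618.48 -59.19]
plate left edge [602.33  51.42] [603.05 -68.71] right [669.63  51.33] [670.02  16.04] stem right [708.22  15.29] [708.87 -72.58] stem bl [670.12 -72.67]
bar edge [684.13 -11.25] [686.42 -40.09] 85.46803839078083
dot [  2.04 -12.92]
```

```bash
python3 - <<'E'
from h import *
c=Cam("w7"); crop('w7','w7h',210,190,320,350,5)
P=lambda u,v,z:c.pt(200+u/1.5,v/1.5,z)
for z in (75,95): print(P(33,305,z),P(153,303,z))
rel(640.5,-92,65,0)
E
```

```text
[593.3  -50.19  75.  ] [639.58 -49.27  75.  ]
[596.13 -43.04  95.  ] [637.06 -42.23  95.  ]
at [620.95 -74.92 119.47] yaw -0.5581812966923938 t 7.7 F [-0.48 -0.75 -1.36] w 10.99338251321861  => tool shift [19.67 16.83 54.51] turn -0.5581812966923962
```

View pics/w7h.png

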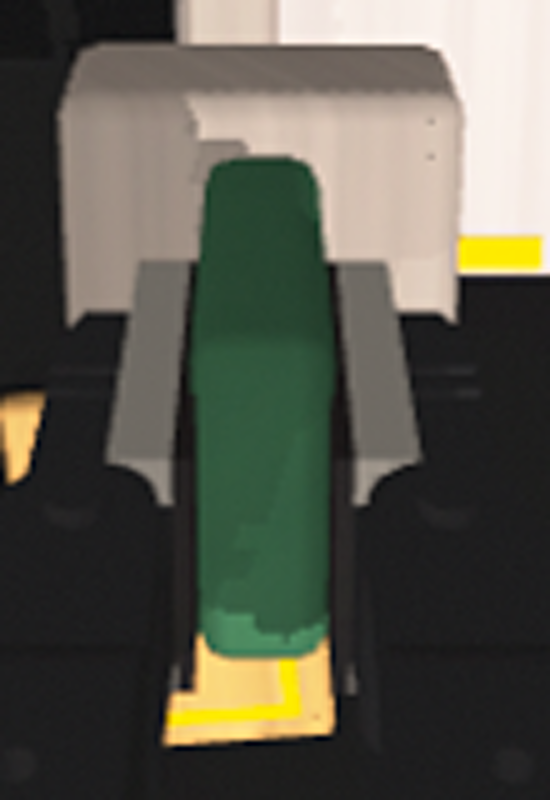

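send_rows([
  [3,12,10,0,-0.5],
  [3,22.5,17,20,-0.5],
  [3,22.5,17,40,-0.5],
  [3,22.5,17,40,-0.5],
  [3,22.5,17,40,-0.5],
])

```text
clock: 8.2
eef_pos: [642.7, -91.7, 79.3]
tool_rot: [3.141, 0.001, -0.001]
force: [-0.5, 1.4, -1.4]
width: 10.9
```

```bash
python3 -c "
from h import *
rel(640.5,-92,55,0)
shot('wrist','w8');crop('w8','w8b',180,100,380,384,2.1)"
```

```text
at [642.67 -91.68  79.32] yaw -0.03304329084860396 t 8.2 F [-0.46  1.42 -1.4 ] w 10.94275761073565  => tool shift [-2.15  0.31 24.32] turn -0.03304329084861024
```

View pics/w8b.png

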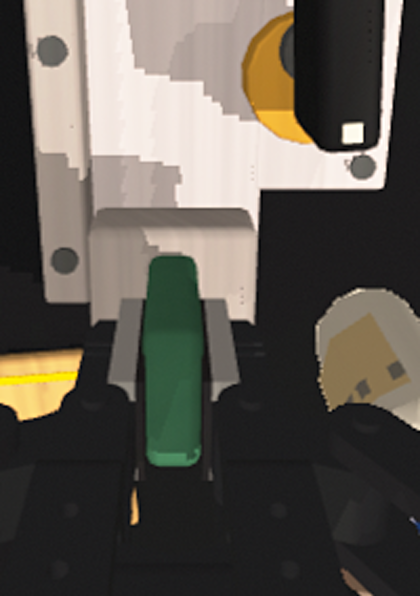

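```bash
python3 - <<'E'
from h import *
c=Cam("w8"); P=lambda u,v,z:c.pt(180+u/2.1,100+v/2.1,z)
print(P(92,228,54),P(254,230,54), "disc",P(249,75,28),"fence",P(88,75,28),P(88,280,28))
t=Cam("top1"); w=Cam("w1")
for z in (40,60,80): print(z,t.pt(273,117,z),w.pt(337/1.5,420/1.5,z))
E
```

```text
[623.42 -69.27  54.  ] [663.25 -69.79  54.  ] disc [663.6  -35.53  28.  ] fence [620.64 -35.51  28.  ] [618.21 -95.57  28.  ]
40 [ 734.5  -126.09   40.  ] [ 731.11 -146.69   40.  ]
60 [ 727.7  -125.67   60.  ] [ 721.1 -137.8   60. ]
80 [ 720.9  -125.25   80.  ] [ 711.09 -128.91   80.  ]
```

send_rows([
  [3,0,0,10,0],
  [3,0,0,20,0],
  [3,0,0,22,0],
  [3,0,0,23,0],
  [3,0,0,24,0],
])

```text
clock: 8.75
eef_pos: [643.6, -91.7, 56.1]
tool_rot: [3.141, -0.001, -0.0]
force: [-0.7, 0.4, -1.7]
width: 10.8
```

send_rows([
  [3,0,0,0.5,0],
  [3,0,0,0.5,0],
])

```text
clock: 8.95
eef_pos: [643.7, -91.7, 55.7]
tool_rot: [3.141, -0.002, -0.0]
force: [-0.3, 0.5, -1.7]
width: 10.6
```

send_rows([
  [3,0,0,1,0],
  [3,0,0,1,0],
])

```text
clock: 9.15
eef_pos: [643.9, -91.7, 55.0]
tool_rot: [3.141, -0.002, -0.001]
force: [-0.5, -0.4, -0.7]
width: 11.4
```

send_rows([
  [3,0,0,1,0],
  [3,0,0,1,0],
])

```text
clock: 9.35
eef_pos: [644.0, -91.8, 54.9]
tool_rot: [3.14, -0.002, -0.001]
force: [-1.8, 0.4, 5.5]
width: 11.1
```

send_rows([
  [3,0,0,1,0],
  [3,0,0,1,0],
])

```text
clock: 9.55
eef_pos: [644.0, -91.8, 55.0]
tool_rot: [3.14, -0.003, -0.001]
force: [-2.5, -0.1, 5.5]
width: 11.1
```

The gauge touches the plate at TCP z≈55 (Fz about 5 N). Next I'll find the fence by touch.

send_rows([
  [3,-2,0,0,0],
  [3,-3.5,0,0,0],
  [3,-3.5,0,0,0],
])

```text
clock: 9.85
eef_pos: [640.4, -91.8, 55.0]
tool_rot: [3.14, -0.003, -0.001]
force: [-1.5, -0.8, 0.2]
width: 11.0
```

send_rows([
  [3,-1,0,0,0],
  [3,-1,0,0,0],
])

```text
clock: 10.05
eef_pos: [639.6, -91.8, 55.0]
tool_rot: [3.14, -0.003, -0.001]
force: [0.8, 0.3, -0.2]
width: 11.0
```

send_rows([
  [3,-1,0,0,0],
  [3,-1,0,0,0],
])

```text
clock: 10.25
eef_pos: [639.3, -91.8, 55.1]
tool_rot: [3.14, -0.005, -0.001]
force: [3.0, -1.1, -1.8]
width: 11.0
```

The fence contact is at TCP x≈639.4. Now sliding.

send_rows([
  [3,0.8,0,0.5,0],
  [3,0.8,-5,0.5,0],
  [3,0.7,-10,0.5,0],
  [3,0.7,-15,0.5,0],
  [3,0.6,-20,0.5,0],
])

```text
clock: 10.75
eef_pos: [640.4, -72.0, 55.0]
tool_rot: [3.139, -0.006, -0.001]
force: [0.2, -4.7, 5.8]
width: 11.4
```

send_rows([
  [3,0,-4,0.3,0],
  [3,0,-8,0.3,0],
  [3,0,-12,0.3,0],
  [3,0,-16,0.3,0],
])

```text
clock: 11.15
eef_pos: [640.6, -56.5, 55.0]
tool_rot: [3.138, -0.006, -0.001]
force: [0.3, -3.6, 6.5]
width: 11.3
```

send_rows([
  [3,-0.4,-4,-0.2,0],
  [3,-0.4,-8,-0.2,0],
  [3,-0.4,-12,-0.2,0],
  [3,-0.4,-16,-0.2,0],
])

```text
clock: 11.55
eef_pos: [640.1, -40.0, 55.1]
tool_rot: [3.138, -0.006, -0.001]
force: [-0.2, -1.9, 2.3]
width: 11.2
```

send_rows([
  [3,0,-4,0,0],
  [3,0,-8,0,0],
  [3,0,-12,0,0],
  [3,0,-16,0,0],
])

```text
clock: 11.95
eef_pos: [640.1, -23.8, 55.0]
tool_rot: [3.138, -0.006, -0.001]
force: [0.6, -2.3, 2.9]
width: 10.8
```

No side force inside the gap. I'll probe the play here.

send_rows([
  [3,-0.5,0,0,0],
  [3,-1.2,0,0,0],
  [3,-1.2,0,0,0],
])

```text
clock: 12.25
eef_pos: [639.3, -22.7, 55.0]
tool_rot: [3.14, -0.007, -0.001]
force: [1.7, 0.8, 1.7]
width: 10.8
```

send_rows([
  [3,1,0,0,0],
  [3,2,0,0,0],
  [3,2,0,0,0],
])

```text
clock: 12.55
eef_pos: [639.5, -22.6, 54.9]
tool_rot: [3.14, -0.003, -0.001]
force: [-2.4, -0.8, 6.8]
width: 11.0
```

send_rows([
  [3,0.6,0,0,0],
  [3,0.6,0,0,0],
])

```text
clock: 12.75
eef_pos: [639.5, -22.6, 55.0]
tool_rot: [3.14, -0.002, -0.001]
force: [-1.6, -0.2, 5.3]
width: 11.3
```

send_rows([
  [3,0.8,0,-0.6,0],
  [3,0.8,0,-0.6,0],
])

```text
clock: 12.95
eef_pos: [639.7, -22.6, 55.0]
tool_rot: [3.14, -0.0, -0.001]
force: [-0.5, -0.1, 0.9]
width: 11.0
```

send_rows([
  [3,0.8,0,-0.3,0],
  [3,0.8,0,-0.3,0],
])

```text
clock: 13.15
eef_pos: [639.9, -22.6, 55.1]
tool_rot: [3.14, 0.001, -0.001]
force: [-0.6, -0.0, 0.8]
width: 10.6
```

send_rows([
  [3,1,0,0,0],
  [3,1,0,0,0],
])

```text
clock: 13.35
eef_pos: [640.4, -22.6, 55.0]
tool_rot: [3.14, 0.002, -0.001]
force: [-2.1, -0.6, 3.6]
width: 11.1
```

send_rows([
  [3,0.8,0,-0.2,0],
  [3,0.8,0,-0.2,0],
])

```text
clock: 13.55
eef_pos: [641.0, -22.6, 55.1]
tool_rot: [3.14, 0.003, -0.001]
force: [-2.1, 0.3, 2.4]
width: 11.2
```

send_rows([
  [3,0.8,0,-0.2,0],
  [3,0.8,0,-0.2,0],
])

```text
clock: 13.75
eef_pos: [641.1, -22.6, 55.1]
tool_rot: [3.139, 0.005, -0.001]
force: [-3.7, 0.9, 1.5]
width: 10.8
```

send_rows([
  [3,0.8,0,-0.2,0],
  [3,0.8,0,-0.2,0],
])

```text
clock: 13.95
eef_pos: [641.2, -22.6, 55.2]
tool_rot: [3.139, 0.006, -0.001]
force: [-4.7, -0.9, 3.0]
width: 11.1
```

Contacts are at about 639.3 and 641.0, which gives roughly 1.6 mm of play, as intended. Continuing to the exit end.

send_rows([
  [3,-1,0,0,0],
  [3,-1.2,-4,0,0],
  [3,-1.2,-9,0,0],
  [3,-1.2,-14,0,0],
  [3,-1.2,-19,0,0],
])

```text
clock: 14.45
eef_pos: [640.6, -2.6, 55.1]
tool_rot: [3.14, 0.005, -0.0]
force: [0.2, -0.7, -0.6]
width: 11.3
```

send_rows([
  [3,0,-5,0,0],
  [3,0,-10,0,0],
  [3,0,-15,0,0],
  [3,0,-20,0,0],
])

```text
clock: 14.85
eef_pos: [640.7, 17.9, 55.2]
tool_rot: [3.14, 0.005, -0.0]
force: [-0.6, -0.0, -0.9]
width: 10.7
```

send_rows([
  [3,0,-5,0.2,0],
  [3,0,-10,0.2,0],
  [3,0,-16,0.2,0],
  [3,0,-16,0.2,0],
])

```text
clock: 15.25
eef_pos: [640.8, 35.7, 55.0]
tool_rot: [3.141, 0.004, 0.001]
force: [-0.1, 1.2, 0.7]
width: 11.3
```

send_rows([
  [3,0,0,-20,0],
  [3,0,0,-50,0],
  [3,-40,0,-50,0],
  [3,-80,-2,-50,0],
  [3,-115,-4,-50,0],
])

```text
clock: 15.75
eef_pos: [523.6, 39.7, 105.5]
tool_rot: [-3.142, 0.006, 0.001]
force: [0.8, 0.7, -2.2]
width: 11.6
```

send_rows([
  [3,0,0,0,0],
  [3,0,0,0,0],
])

```text
clock: 15.95
eef_pos: [523.2, 40.1, 105.7]
tool_rot: [-3.141, 0.006, 0.002]
force: [0.7, -0.5, -1.9]
width: 10.8
```

```bash
python3 -c "
from h import *
rel(524.5,39,49,0)
shot('wrist','w9')"
```

```text
at [523.18  40.13 105.69] yaw 0.11623979382949698 t 15.95 F [ 0.71 -0.5  -1.93] w 10.807225398293115  => tool shift [ 1.64  1.15 56.68] turn 0.11623979382949301
```

View pics/w9.png

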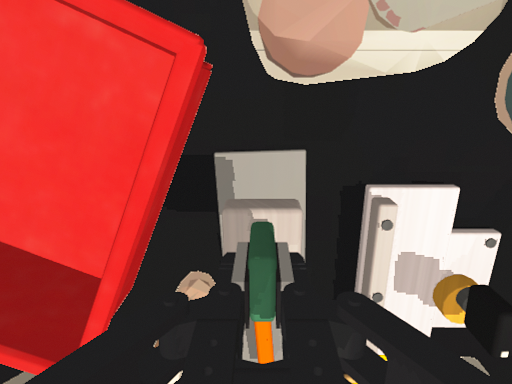

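send_rows([
  [3,1,-2,20,0],
  [3,1.5,-2,40,0],
  [3,1.5,-2,52,0],
  [3,1.5,-2,55,0],
  [3,1.5,-2,56,0],
])

```text
clock: 16.5
eef_pos: [526.4, 42.1, 49.4]
tool_rot: [-3.141, 0.004, 0.001]
force: [0.5, -0.6, -1.9]
width: 11.0
```

send_rows([
  [3,0,0,1,0],
  [3,0,0,1,0],
])

```text
clock: 16.7
eef_pos: [527.1, 42.2, 49.1]
tool_rot: [-3.141, 0.002, 0.001]
force: [-0.0, -0.5, -2.8]
width: 11.2
```

send_rows([
  [3,0,0,1,0],
  [3,0,0,1,0],
])

```text
clock: 16.9
eef_pos: [527.2, 42.2, 48.9]
tool_rot: [-3.141, 0.002, 0.001]
force: [-1.6, -1.2, 6.3]
width: 11.0
```

Gauge on the mat. Releasing it and raising for a look at the stylus and counter.

send_rows([
  [40,0,0,-0.5,0],
  [45,0,0,-0.5,0],
  [45,0,0,-0.5,0],
  [45,0,0,-25,0],
  [45,0,0,-65,0],
])

```text
clock: 17.4
eef_pos: [525.5, 42.0, 112.6]
tool_rot: [-3.141, 0.007, 0.002]
force: [1.3, -0.2, -0.2]
width: 45.2
```

send_rows([
  [45,-1,30,-25,0],
  [45,-2,70,-50,0],
  [45,-3,115,-60,-2],
  [45,-3,115,-60,-3.5],
  [45,-3,115,-60,-3.5],
])

```text
clock: 17.9
eef_pos: [523.1, -74.6, 172.7]
tool_rot: [-3.141, 0.007, 0.059]
force: [-0.2, 0.3, 0.8]
width: 45.2
```

```bash
python3 -c "
from h import *
rel(524.5,-73,20,3.5)
shot('wrist','w10');crop('w10','w10b',0,0,512,384,1.5)"
```

```text
at [523.08 -74.56 172.71] yaw 3.3827578595565098 t 17.9 F [-0.25  0.25  0.77] w 45.185314272092896  => tool shift [  2.51  -1.4  152.7 ] turn -0.11724214044349424
```

View pics/w10b.png

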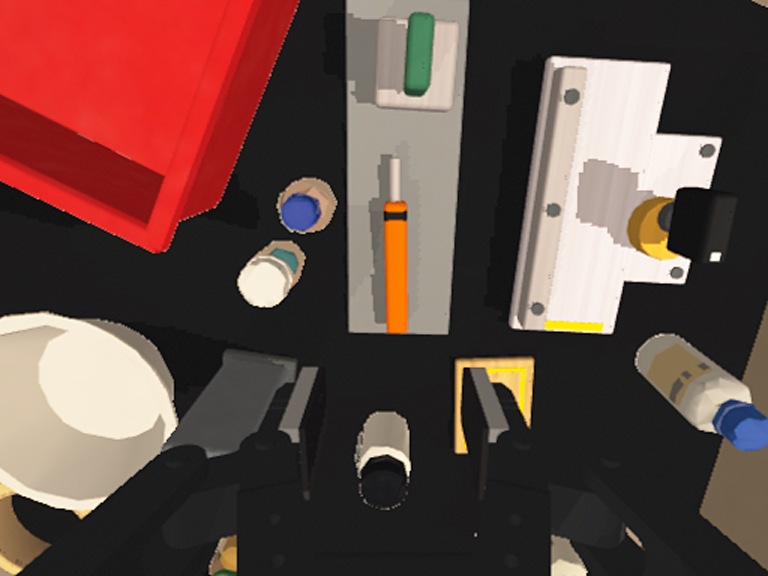

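The gauge stands on the mat. The stylus handle is at (385–408, 203–332) and its tip at (395,158). Vials at (305,205) and (270,275) are clear of it.

```bash
python3 - <<'E'
from h import *
c=Cam("w10"); P=lambda u,v,z:c.pt(u/1.5,v/1.5,z)[:2]
hsv=cv2.cvtColor(c.im,cv2.COLOR_BGR2HSV); H,S,V=[hsv[...,i].astype(int) for i in range(3)]
o=((H>5)&(H<20)&(S>200)&(V>120)).astype(np.uint8); o[:,:240]=0;o[:,290:]=0;o[240:]=0
for v in range(150,222,12):
    r=np.nonzero(o[v])[0]; print(v,r.min(),r.max(),c.pt((r.min()+r.max()+1)/2,v,16)[:2])
ys,xs=np.nonzero(o);print(ys.min(),ys.max())
print("tail",P(397,332,14),"front",P(395,201,14),"tip",P(395,158,11))
for n,u,v in (("bluevial",302,213),("white",267,285),("blackcap",383,485)): print(n,[P(u,v,z) for z in (40,70)])
print("vial bases",P(320,190,0),P(290,250,0),P(383,418,0))
E
```

```text
150 256 270 [521.99 -45.42]
162 257 270 [523.12 -56.4 ]
174 257 270 [523.81 -67.68]
186 257 270 [524.51 -79.25]
198 258 270 [525.71 -91.07]
210 258 270 [ 526.46 -103.23]
134 222
tail [ 527.4  -115.83] front [520.99 -31.41] tip [519.49  -6.88]
bluevial [array([470.43, -37.59]), array([476.11, -32.58])]
white [array([450.26, -80.22]), array([458.26, -70.31])]
blackcap [array([ 524.21, -215.64]), array([ 523.7 , -190.14])]
vial bases [474.07 -29.27] [455.07 -68.68] [ 521.78 -190.25]
```

send_rows([
  [35,1,-1,40,-0.8],
  [35,1,-1,85,-0.8],
  [35,1,-1,120,-0.8],
  [35,1,-1,138,-0.8],
  [35,1,-1,140,-0.8],
])

```text
clock: 18.45
eef_pos: [520.8, -68.9, 29.6]
tool_rot: [-3.138, 0.013, 0.079]
force: [0.5, 0.6, 0.2]
width: 35.2
```

```bash
python3 -c "
from h import *
rel(524.1,-73,20,4.3)"
```

```text
at [520.84 -68.93  29.57] yaw 4.504742094101886 t 18.45 F [0.5  0.59 0.17] w 35.23073091257506  => tool shift [3.05 4.35 9.52] turn 0.20474209410187427
```

send_rows([
  [35,3,4,3,0],
  [35,3,4,7,0],
  [35,3,4,9,0],
  [35,3,4,9,0],
])

```text
clock: 18.85
eef_pos: [524.4, -72.7, 21.0]
tool_rot: [-3.138, 0.012, 0.078]
force: [0.1, -0.4, -0.2]
width: 34.5
```

send_rows([
  [20,0,0,0,0],
  [5,0,0,0,0],
  [5,0,0,0,0],
  [5,0,0,0,0],
])

```text
clock: 19.25
eef_pos: [524.7, -72.8, 21.8]
tool_rot: [-3.139, 0.011, 0.078]
force: [-0.4, 0.8, 4.8]
width: 11.9
```

send_rows([
  [5,0,0,-20,0],
  [5,0,0,-50,0],
  [5,0,0,-80,0],
  [5,0,0,-100,0],
  [5,0,0,-100,0],
])

```text
clock: 19.75
eef_pos: [527.8, -73.3, 124.6]
tool_rot: [-3.14, 0.005, 0.078]
force: [0.4, -0.0, -0.5]
width: 12.5
```

```bash
python3 -c "
from h import *
rel(480,-240,150,0)
shot('wrist','w11')"
```

```text
at [527.8  -73.26 124.61] yaw 4.462892766542024 t 19.75 F [ 0.42 -0.03 -0.52] w 12.468303462611223  => tool shift [-60.76 162.47 -25.41] turn 4.462892766542012
```

View pics/w11.png

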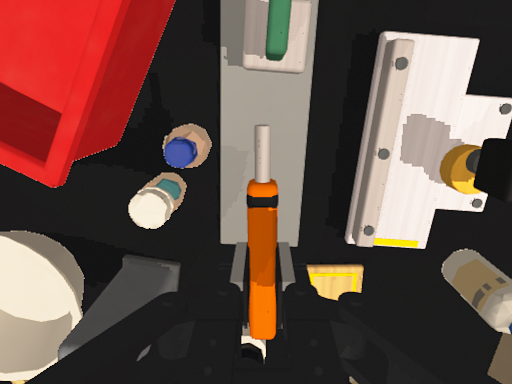

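The stylus is held, with its tip pointing straight ahead at (263,127). Now I'll view the counter's front by turning the wrist to yaw ~135° beside it.

send_rows([
  [5,0,15,-40,-8],
  [5,-15,60,-80,-16],
  [5,-30,105,-100,-24],
  [5,-42,150,-100,-32],
  [5,-55,195,-100,-40],
])

```text
clock: 20.3
eef_pos: [488.5, -268.5, 223.0]
tool_rot: [-3.135, 0.004, 0.782]
force: [2.1, -0.6, -0.6]
width: 12.1
```

```bash
python3 -c "
from h import *
rel(450,-300,225,135)"
```

```text
at [ 488.48 -268.51  223.02] yaw 44.83241693173732 t 20.3 F [ 2.06 -0.55 -0.62] w 12.065266622171128  => tool shift [-49.5   -4.81  -1.74] turn -90.16758306826267
```

send_rows([
  [5,-15,-2,0,-8],
  [5,-30,-3,0,-16],
  [5,-40,-4,0,-24],
  [5,-49,-5,0,-32],
  [5,-49,-5,0,-40],
])

```text
clock: 20.8
eef_pos: [448.1, -300.5, 221.5]
tool_rot: [-3.131, -0.002, 1.484]
force: [-0.8, 0.4, -1.0]
width: 12.3
```

send_rows([
  [5,0,0,0,-8],
  [5,0,0,0,-16],
  [5,0,0,0,-24],
  [5,0,0,0,-32],
  [5,0,0,0,-40],
])

```text
clock: 21.3
eef_pos: [447.3, -300.3, 220.1]
tool_rot: [-3.134, -0.011, 2.188]
force: [0.4, 0.4, -0.6]
width: 12.0
```

send_rows([
  [5,0,0,0,-6],
  [5,0,0,0,-6],
  [5,0,0,0,-6],
])

```text
clock: 21.6
eef_pos: [446.9, -300.1, 219.1]
tool_rot: [-3.135, -0.013, 2.29]
force: [0.5, -0.3, -0.0]
width: 12.1
```

```bash
python3 -c "
from h import *
rel(450,-300,225,135)
shot('wrist','w12');crop('w12','w12b',0,0,512,384,1.5)"
```

```text
at [ 446.87 -300.1   219.09] yaw 131.20635067736052 t 21.6 F [ 0.49 -0.32 -0.02] w 12.117698975007348  => tool shift [-1.91  2.38 -5.95] turn -3.7936493226394816
```

View pics/w12b.png

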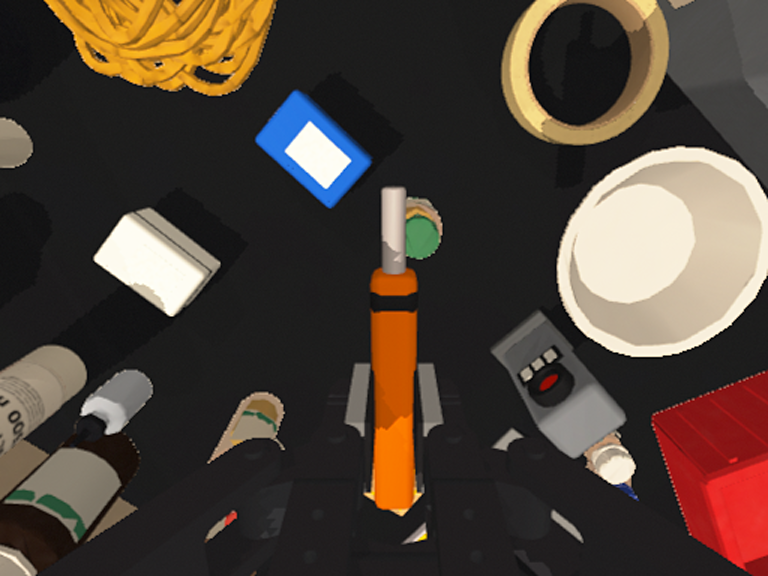

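The counter's front is visible with the red button at about (549,382) in its black collar. The white case is at (155,260) and the blue case at (314,148).

```bash
python3 - <<'E'
from h import *
crop('w12','w12c',315,195,425,315,6.5)
E
```

```text
(no output)
```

View pics/w12c.png

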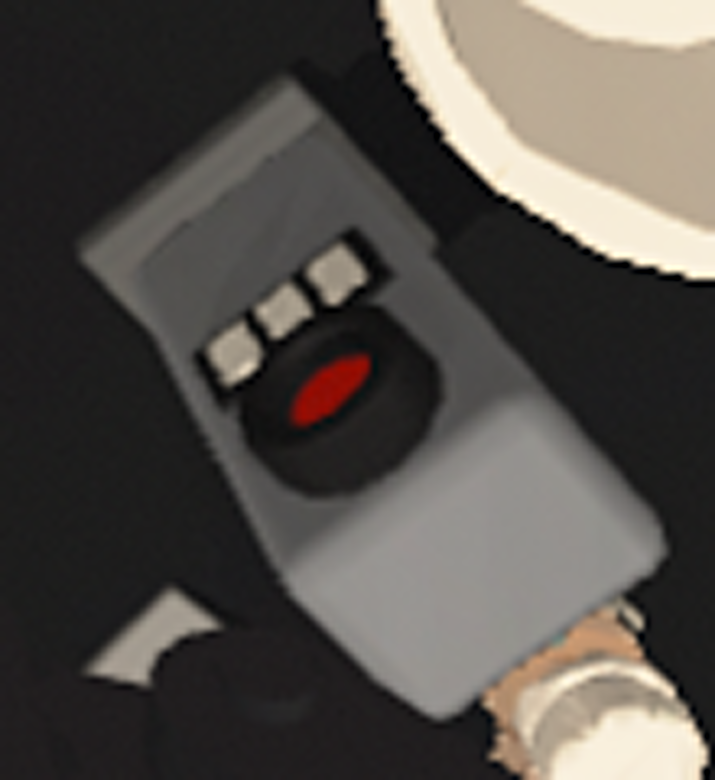

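```bash
python3 - <<'E'
from h import *
c=Cam("w12"); P=lambda u,v,z:c.pt(315+u/6.5,195+v/6.5,z)[:2]
T=[P(*p,108) for p in [(290,583),(518,405),(665,548),(437,718)]]
print("top corners",T,"c",np.mean(T,0),[np.linalg.norm(T[i]-T[(i+1)%4]) for i in range(4)])
for i,j in ((0,1),(3,2)): d=T[j]-T[i]; print("edge dir",np.degrees(np.arctan2(d[1],d[0])))
# foot
print("foot front",P(80,250,0),P(285,75,0))
# collar rim plane: vertical plane through button; intersect
d0,o=c.ray(315+332/6.5,195+388/6.5)
print("btn at z90",P(330,390,90), "z88",P(330,390,88))
# collar outer silhouettes left/right
print("collar L",P(240,405,90),"R",P(440,385,90), "display ends",P(215,378,100),P(375,262,100))
t=Cam("top1")
Q=[t.pt(270+u/4,110+v/4,108)[:2] for u,v in [(40,445),(100,448),(95,525),(35,520)]]; print("top view",Q,np.mean(Q,0))
E
```

```text
top corners [array([ 450.6 , -181.81]), array([ 412.3 , -178.78]), array([ 413.72, -147.28]), array([ 452.2 , -150.43])] c [ 432.2  -164.57] [np.float64(38.41817745743977), np.float64(31.537818280350024), np.float64(38.60897190100935), np.float64(31.427042221615856)]
edge dir 175.47377176657346
edge dir 175.31807615889593
foot front [ 454.97 -185.58] [ 406.21 -181.95]
btn at z90 [ 429.91 -187.5 ] z88 [ 430.24 -186.2 ]
collar L [ 439.86 -195.42] R [ 419.21 -176.3 ] display ends [ 437.23 -207.14] [ 411.36 -203.44]
top view [array([ 453.77, -144.3 ]), array([ 452.6 , -179.98]), array([ 407.19, -177.18]), array([ 409.47, -141.74])] [ 430.76 -160.8 ]
```

```bash
python3 - <<'E'
from h import *
c=Cam("w12")
a=np.radians(131.2); ty=np.array([np.sin(a),-np.cos(a)]); tcp=np.array([446.9,-300.1])
for L,z in ((66,208.5),(66,205),(66,212),(62,208.5)): 
    print(L,z,c.px([*(tcp-L*ty),z])*1.5)
print("tail end top",c.px([*(tcp+44*ty),215.5])*1.5)
t=Cam("top1")
print("green vial: cap top w12",[c.pt(420/1.5,238/1.5,z)[:2] for z in (40,60,80)],"top",[t.pt(270+288/4,110+508/4,z)[:2] for z in (40,60,80)])
print("base w12",c.pt(428/1.5,205/1.5,0)[:2])
E
```

```text
66 208.5 [395.15 190.32]
66 205 [394.93 189.07]
66 212 [395.37 191.62]
62 208.5 [395.13 204.37]
tail end top [395.04 517.3 ]
green vial: cap top w12 [array([ 420.6 , -297.34]), array([ 418.49, -301.08]), array([ 416.38, -304.82])] top [array([ 419.94, -304.96]), array([ 419.72, -300.79]), array([ 419.5 , -296.63])]
base w12 [ 403.02 -301.78]
```

The stylus geometry checks out (predicted tip row 190, seen ~190). The button is at about (430.3,-187.5,90) with push direction ≈85.5°. Turning back to yaw −4.5.

send_rows([
  [5,0,0,0,8],
  [5,0,0,0,16],
  [5,0,0,0,24],
  [5,0,0,0,32],
  [5,0,0,0,40],
])

```text
clock: 22.15
eef_pos: [447.1, -300.0, 219.4]
tool_rot: [-3.128, -0.005, 1.585]
force: [-0.7, -0.0, -1.0]
width: 11.9
```

send_rows([
  [5,0,0,0,8],
  [5,0,0,0,16],
  [5,0,0,0,24],
  [5,0,0,0,32],
  [5,0,0,0,40],
])

```text
clock: 22.65
eef_pos: [447.1, -299.9, 219.5]
tool_rot: [-3.129, 0.005, 0.879]
force: [0.4, 0.5, -0.8]
width: 12.3
```

send_rows([
  [5,0,0,0,8],
  [5,0,0,0,16],
  [5,0,0,0,24],
  [5,0,0,0,32],
  [5,0,0,0,40],
])

```text
clock: 23.15
eef_pos: [447.2, -299.7, 219.5]
tool_rot: [-3.135, 0.012, 0.174]
force: [-0.3, 1.0, -0.6]
width: 12.1
```

```bash
python3 -c "
from h import *
rel(423.1,-278.2,150,-4.5)"
```

```text
at [ 447.24 -299.71  219.54] yaw 9.969051336772107 t 23.15 F [-0.29  1.03 -0.65] w 12.109892758981882  => tool shift [-19.23 -24.91  69.94] turn 14.469051336772111
```

send_rows([
  [5,-10,-12,10,7],
  [5,-19,-25,40,14.4],
  [5,-19,-25,70,14.4],
  [5,-19,-25,70,14.4],
  [5,-19,-25,70,14.4],
])

```text
clock: 23.65
eef_pos: [423.8, -278.1, 150.3]
tool_rot: [-3.138, 0.013, -0.078]
force: [0.9, -0.6, -0.6]
width: 12.1
```

```bash
python3 -c "
from h import *
rel(423.1,-278.2,100.5,-4.5)
shot('wrist','w13');shot('top','top5')
print(ctrl.read_state()['tool_rot'])"
```

```text
at [ 423.79 -278.06  150.26] yaw -4.442332650219 t 23.65 F [ 0.93 -0.6  -0.55] w 12.072709463751744  => tool shift [-0.04  0.36 49.76] turn 0.0576673497810134
[-3.14  0.01 -0.08]
```

View pics/w13.png

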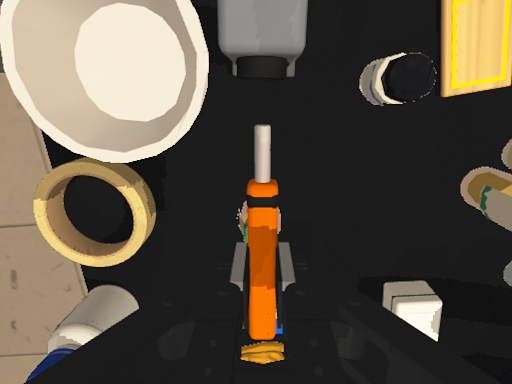

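The stylus (u≈262) is in line with the collar (u≈262, v≈67). Descending to button height.

send_rows([
  [5,0,0,20,0],
  [5,0,0,40,0],
  [5,0,0,49,0],
  [5,0,0,50,0],
  [5,0,0,50,0],
])

```text
clock: 24.25
eef_pos: [424.7, -278.9, 101.9]
tool_rot: [-3.14, 0.009, -0.078]
force: [-0.5, 0.0, -1.6]
width: 12.4
```

```bash
python3 -c "
from h import *
rel(423.1,-278.2,100.5,-4.5)
shot('wrist','w14')"
```

```text
at [ 424.74 -278.89  101.94] yaw -4.470386502758257 t 24.25 F [-0.49  0.01 -1.58] w 12.406415564828688  => tool shift [-1.68 -0.56  1.46] turn 0.02961349724174056
```

View pics/w14.png

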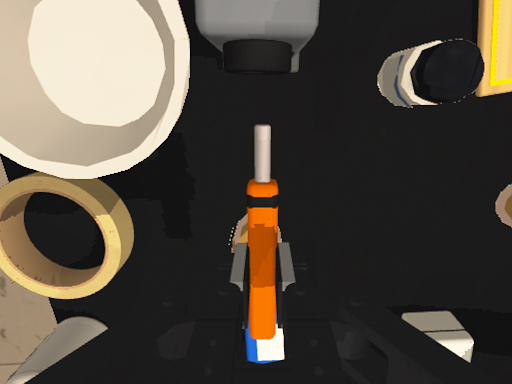

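The collar centre (258) is 1.7 mm left of the stylus (262), matching the computed shift. I'll correct that and advance.

send_rows([
  [5,-1.7,0,1.5,0],
  [5,-1.7,-8,1.5,0],
  [5,-1.7,-15,1.5,0],
  [5,-1.7,-20,1.5,0],
  [5,-1.7,-20,1.5,0],
])

```text
clock: 24.8
eef_pos: [425.0, -257.5, 100.8]
tool_rot: [-3.14, 0.009, -0.076]
force: [-0.2, -0.4, -1.6]
width: 12.6
```

```bash
python3 -c "
from h import *
rel(425.4,-248.8,100.5,-4.5)
shot('wrist','w15');crop('w15','w15b',160,0,360,200,4)"
```

```text
at [ 424.96 -257.51  100.81] yaw -4.353719833538036 t 24.8 F [-0.19 -0.4  -1.61] w 12.562156457470307  => tool shift [-0.22 -8.72  0.33] turn 0.1462801664619633
```

View pics/w15b.png

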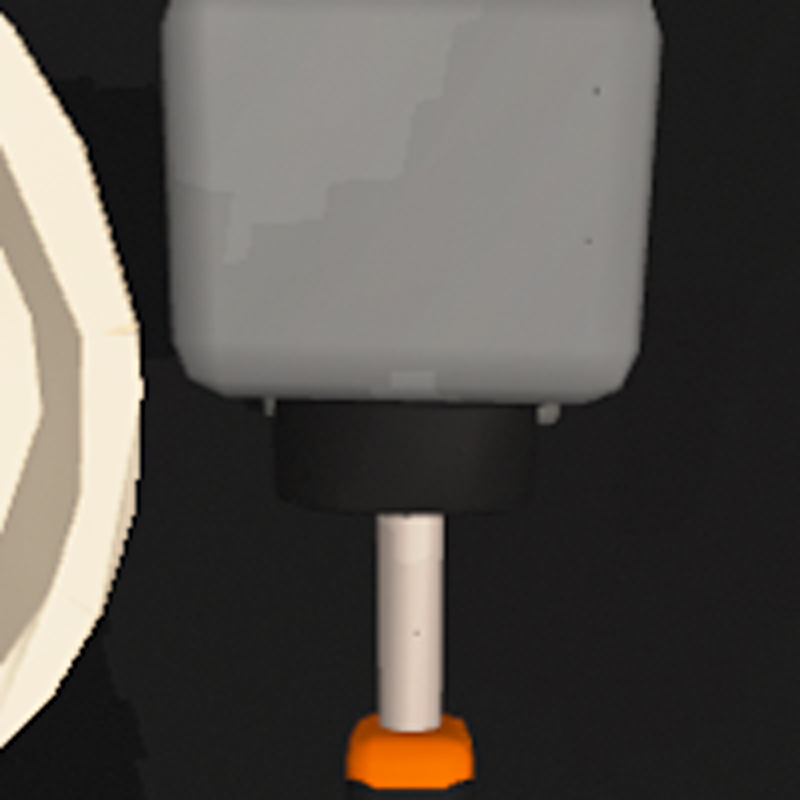

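The tip is centred at the collar mouth (410 vs 407). Pushing in with force checks.

send_rows([
  [5,0,-2,0.3,0],
  [5,0,-4,0.3,0],
  [5,0,-4,0.3,0],
])

```text
clock: 25.15
eef_pos: [425.2, -254.0, 100.4]
tool_rot: [-3.14, 0.009, -0.076]
force: [0.0, -0.2, -0.9]
width: 12.2
```

send_rows([
  [5,0,-2,0,0],
  [5,0,-2,0,0],
])

```text
clock: 25.35
eef_pos: [425.4, -252.3, 100.5]
tool_rot: [-3.14, 0.009, -0.076]
force: [0.5, -1.0, -1.3]
width: 12.2
```

send_rows([
  [5,0,-2,0,0],
  [5,0,-2,0,0],
])

```text
clock: 25.55
eef_pos: [425.5, -250.6, 100.5]
tool_rot: [-3.141, 0.009, -0.077]
force: [-1.0, -2.6, -0.2]
width: 12.0
```

send_rows([
  [5,0,-2,0,0],
  [5,0,-2,0,0],
])

```text
clock: 25.75
eef_pos: [425.7, -249.0, 100.6]
tool_rot: [-3.141, 0.008, -0.077]
force: [-0.0, -3.4, 0.6]
width: 12.5
```

send_rows([
  [5,0,-1.5,0,0],
  [5,0,-1.5,0,0],
])

```text
clock: 25.95
eef_pos: [425.7, -248.3, 100.7]
tool_rot: [3.141, 0.008, -0.077]
force: [-0.4, -5.3, -0.9]
width: 12.0
```

send_rows([
  [5,0,-1.5,0,0],
  [5,0,-1.5,0,0],
])

```text
clock: 26.15
eef_pos: [425.7, -248.2, 100.8]
tool_rot: [3.139, 0.008, -0.078]
force: [-0.5, -6.5, -0.0]
width: 12.2
```

send_rows([
  [5,0,-1.5,0,0],
  [5,0,-1.5,0,0],
  [5,0,-1.5,0,0],
])

```text
clock: 26.45
eef_pos: [425.6, -248.1, 101.0]
tool_rot: [3.137, 0.008, -0.08]
force: [-0.8, -6.3, -1.0]
width: 12.3
```

The button hit its stop at −248.3, after about 4.5 mm of travel, with the force rising to 6.5 N. Backing out straight and returning the stylus to the mat.

send_rows([
  [5,0,10,0,0],
  [5,0,20,0,0],
  [5,0,35,0,0],
  [5,0,35,-30,0],
  [5,0,35,-70,0],
])

```text
clock: 26.95
eef_pos: [421.8, -283.1, 170.2]
tool_rot: [3.14, 0.012, -0.081]
force: [0.1, 0.1, -0.6]
width: 12.2
```

```bash
python3 -c "
from h import *
rel(524,-70,150,0)
shot('wrist','w16')"
```

```text
at [ 421.8  -283.1   170.23] yaw -4.6346281430686105 t 26.95 F [ 0.07  0.12 -0.58] w 12.17678603865265  => tool shift [  84.89 -220.69   18.84] turn -4.634628143068596
```

View pics/w16.png

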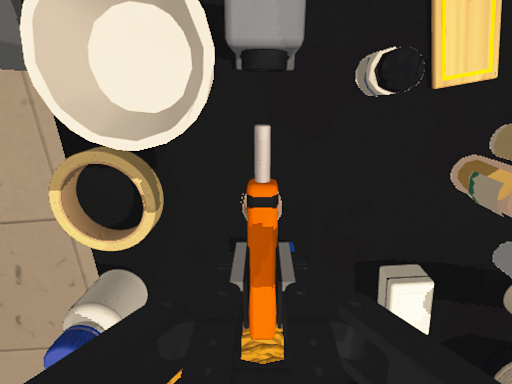

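The stylus is unchanged in the grip (tip still at v=126).

send_rows([
  [5,17,-44,0,-1],
  [5,34,-88,0,-2],
  [5,51,-132,0,-3],
  [5,68,-176,0,-4],
  [5,85,-220,0,-6],
])

```text
clock: 27.5
eef_pos: [528.9, -71.2, 175.2]
tool_rot: [3.135, 0.002, 0.025]
force: [0.6, 0.5, -1.1]
width: 12.2
```

send_rows([
  [5,0,0,0,0],
  [5,0,0,0,0],
])

```text
clock: 27.7
eef_pos: [529.3, -70.2, 175.0]
tool_rot: [3.135, 0.002, 0.027]
force: [0.0, -0.3, -0.6]
width: 12.2
```

```bash
python3 -c "
from h import *
rel(524,-73,60,2)
shot('wrist','w17')"
```

```text
at [529.29 -70.2  175.02] yaw 1.5715950036645339 t 27.7 F [ 0.01 -0.27 -0.56] w 12.166559676173396  => tool shift [ -5.15   1.93 115.04] turn -0.42840499633547324
```

View pics/w17.png

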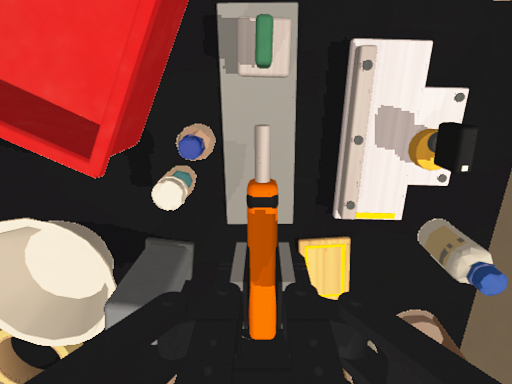

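send_rows([
  [5,-5,-4,40,0],
  [5,-5,-4,80,0],
  [5,-5,-4,115,0],
  [5,-5,-4,138,0],
  [5,-5,-4,145,0],
])

```text
clock: 28.25
eef_pos: [520.6, -71.7, 27.5]
tool_rot: [3.133, 0.008, 0.021]
force: [-0.7, -0.1, -0.5]
width: 12.3
```

send_rows([
  [5,0,0,0,0],
  [5,0,0,0,0],
])

```text
clock: 28.45
eef_pos: [520.6, -73.2, 28.2]
tool_rot: [3.133, 0.008, 0.019]
force: [-0.2, -0.6, -0.3]
width: 12.0
```

send_rows([
  [5,2,-3,2,0],
  [5,3,-6,4,0],
  [5,3,-6,5,0],
  [5,3,-6,5,0],
])

```text
clock: 28.85
eef_pos: [523.6, -66.9, 23.3]
tool_rot: [3.133, 0.007, 0.019]
force: [-0.9, 0.0, -0.3]
width: 12.1
```

send_rows([
  [5,0,0,1,0],
  [5,0,0,1,0],
])

```text
clock: 29.05
eef_pos: [523.6, -66.8, 22.3]
tool_rot: [3.133, 0.007, 0.02]
force: [0.2, 0.2, -0.9]
width: 12.0
```

send_rows([
  [5,0,0,1,0],
  [5,0,0,1,0],
])

```text
clock: 29.25
eef_pos: [523.6, -66.9, 21.8]
tool_rot: [3.132, 0.007, 0.02]
force: [-0.7, -0.7, 6.4]
width: 11.9
```

Contact. Releasing and rising.

send_rows([
  [20,0,0,-0.5,0],
  [35,0,0,-0.5,0],
  [35,0,0,-0.5,0],
  [35,0,0,-30,0],
  [35,0,0,-70,0],
])

```text
clock: 29.75
eef_pos: [522.4, -66.1, 90.8]
tool_rot: [3.133, 0.012, 0.02]
force: [1.0, -0.2, 0.5]
width: 34.7
```

send_rows([
  [60,0,0,-40,0],
  [85,0,20,-80,0],
  [85,0,40,-100,0],
  [85,0,60,-100,0],
])

```text
clock: 30.15
eef_pos: [526.9, -126.1, 194.7]
tool_rot: [3.131, 0.006, 0.02]
force: [0.4, -1.6, -0.7]
width: 84.8
```

```bash
python3 -c "
from h import *
rel(480,-300,220,0)
shot('wrist','w18'); shot('top','top6')"
```

```text
at [ 526.89 -126.09  194.71] yaw 1.152943521855973 t 30.15 F [ 0.4  -1.61 -0.67] w 84.79261740969001  => tool shift [-50.52 173.17 -23.23] turn 1.152943521855974
```

View pics/w18.png

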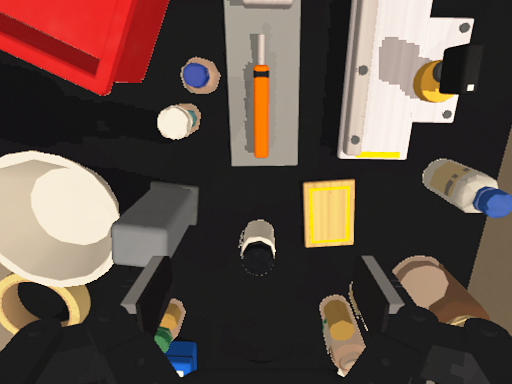

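View pics/top6.png

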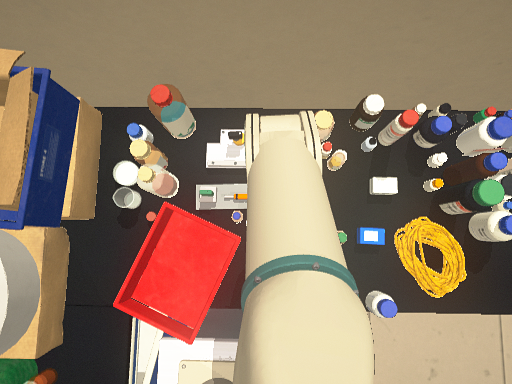

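The stylus lies on the mat (tail at row 157, mat end at 165), with the gauge behind it. The pad is at (303–355, 180–247). Now a close look at the cases.

```bash
python3 - <<'E'
from h import *
c=Cam("w18"); crop('w18','w18b',295,170,365,255,8)
rel(480,-420,230,0)
E
```

```text
at [ 524.65 -128.89  191.93] yaw 0.8455928630987382 t 30.25 F [-0.89  0.3   0.06] w 85.19468145651275  => tool shift [-49.36 290.83 -34.25] turn 0.8455928630987444
```

View pics/w18b.png

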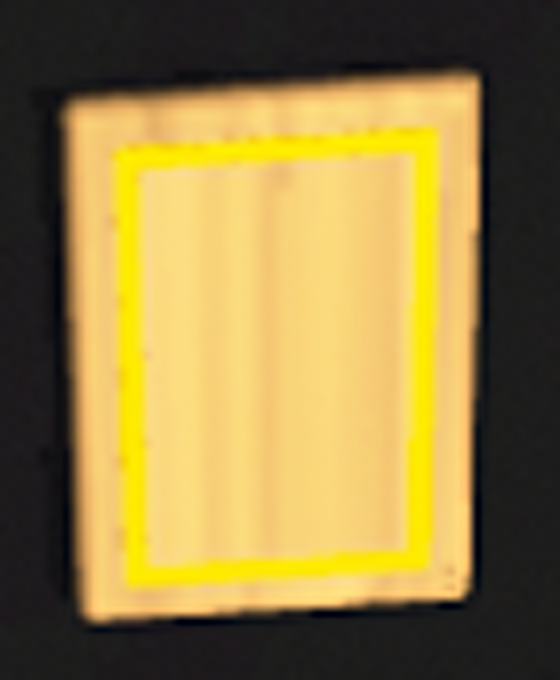

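send_rows([
  [85,-10,49,-10,0],
  [85,-20,98,-20,0],
  [85,-30,147,-30,0],
  [85,-38,196,-35,0],
  [85,-46,245,-35,0],
])

```text
clock: 30.75
eef_pos: [483.7, -368.6, 230.2]
tool_rot: [3.131, 0.01, 0.016]
force: [0.4, -0.1, -0.9]
width: 84.8
```

send_rows([
  [85,0,49,0,0],
  [85,0,49,0,0],
  [85,0,49,0,0],
])

```text
clock: 31.05
eef_pos: [484.0, -417.5, 229.3]
tool_rot: [3.133, 0.012, 0.014]
force: [0.9, 0.4, -0.3]
width: 85.1
```

```bash
python3 -c "
from h import *
rel(480,-420,230,0)
shot('wrist','w19');crop('w19','w19b',0,0,512,384,1.5)"
```

```text
at [ 483.97 -417.51  229.29] yaw 0.808076053833217 t 31.05 F [ 0.87  0.42 -0.26] w 85.07155450256359  => tool shift [-4.01  2.44 -0.64] turn 0.8080760538332186
```

View pics/w19b.png

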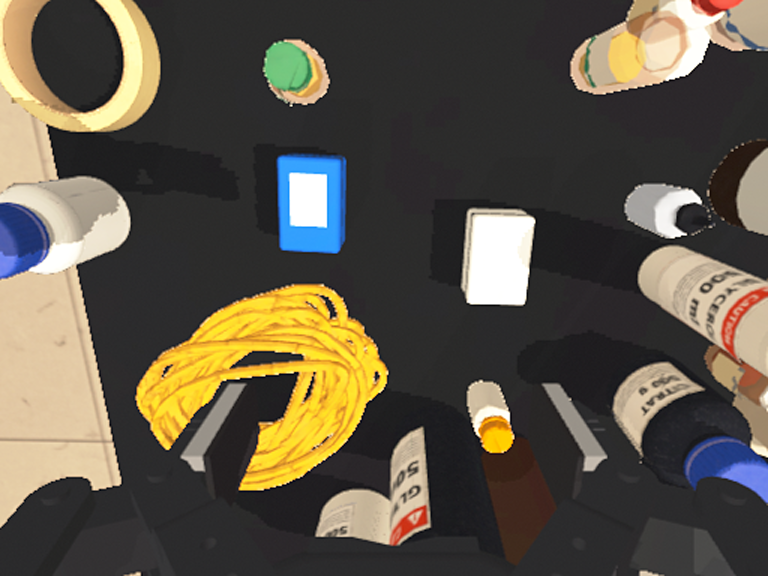

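The blue case top is at (278–347, 155–252) and the white one at (465–534, 208–305). Measuring both and the pad outline.

```bash
cat > m3.py <<'E'
from h import *
def rect(X,lab):
    X=np.array(X); c=X.mean(0); L=[np.linalg.norm(X[i]-X[(i+1)%4]) for i in range(4)]
    d=(X[0]-X[3])+(X[1]-X[2]); print(lab,"c",c,"sides",np.array(L),"long-axis yaw",np.degrees(np.arctan2(d[1],d[0])),)
if __name__=="__main__":
    c=Cam("w18"); P=lambda u,v,z:c.pt(295+u/8,170+v/8,z)[:2]
    rect([P(*p,6) for p in [(112,150),(440,128),(434,568),(126,588)]],"outline")
    rect([P(*p,6) for p in [(62,98),(482,72),(472,602),(82,622)]],"pad")
    crop('w19','w19c',180,95,365,210,4.3)
E
python3 m3.py
```

```text
outline c [ 599.92 -174.28] sides [42.59 63.85 42.5  63.99] long-axis yaw 95.60151700605286
pad c [ 599.35 -173.26] sides [54.15 76.7  54.07 76.4 ] long-axis yaw 95.6016182737307
```

View pics/w19c.png

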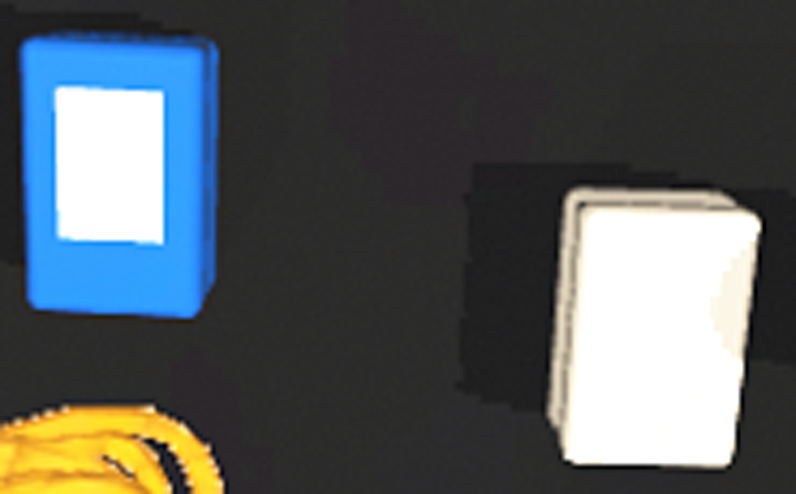

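```bash
python3 - <<'E'
from m3 import *
c=Cam("w19"); P=lambda u,v,z:c.pt(180+u/4.3,95+v/4.3,z)[:2]
rect([P(*p,36) for p in [(21,42),(205,48),(202,318),(28,307)]],"blue")
rect([P(*p,36) for p in [(578,206),(761,213),(736,468),(562,460)]],"white")
print("green vial",P(200/1,0,0), "yellow vial base",c.pt(487/1.5,392/1.5,0)[:2])
E
```

```text
blue c [ 425.65 -384.92] sides [41.79 63.04 42.08 61.73] long-axis yaw 88.00679654497203
white c [ 556.27 -420.83] sides [42.97 63.82 43.52 63.44] long-axis yaw 90.50654341462078
green vial [ 442.43 -344.6 ] yellow vial base [ 563.32 -545.22]
```

```bash
python3 -c "
from h import *
rel(556.3,-420.8,24,0.5)"
```

```text
at [ 484.74 -415.75  229.58] yaw 0.9738164940013391 t 31.1 F [-0.13  0.12  0.19] w 85.17338662407838  => tool shift [ 73.78   4.67 204.8 ] turn 0.4738164940013405
```

send_rows([
  [62,35,2,20,0.5],
  [62,73,5,50,0.5],
  [62,74,5,95,0.5],
  [62,74,5,130,0.5],
  [62,74,5,130,0.5],
])

```text
clock: 31.6
eef_pos: [554.8, -415.1, 92.9]
tool_rot: [-3.141, 0.021, 0.012]
force: [-1.6, 0.2, 0.0]
width: 61.8
```

```bash
python3 -c "
from h import *
rel(556.3,-420.8,24,0.5)
shot('wrist','w20')"
```

```text
at [ 554.77 -415.11   92.87] yaw 0.7136666730229261 t 31.6 F [-1.58  0.16  0.01] w 61.75258665972786  => tool shift [ 2.89  5.72 68.83] turn 0.21366667302291376
```

View pics/w20.png

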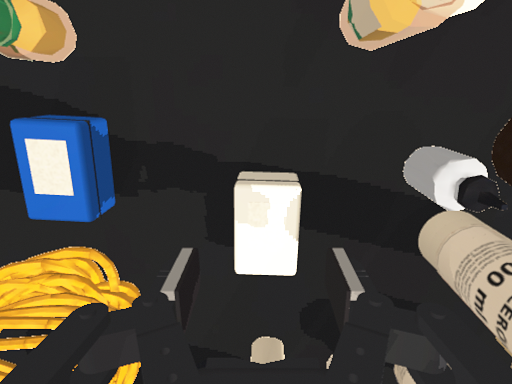

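```bash
python3 - <<'E'
from m3 import *
c=Cam("w20"); P=lambda u,v,z:c.pt(u,v,z)[:2]
rect([P(*p,36) for p in [(235,183),(301,183),(297.5,275),(236,273)]],"white")
rel(557,-421,24,0)
E
```

```text
white c [ 557.44 -419.66] sides [39.98 63.92 41.14 62.71] long-axis yaw 90.31749986636946
at [ 556.55 -416.91   96.37] yaw 0.6560890656607227 t 31.65 F [ 0.22 -0.1   1.01] w 61.58154030467662  => tool shift [ 1.57  3.86 72.36] turn 0.6560890656607228
```

send_rows([
  [62,1.5,4,25,0.4],
  [62,1.5,4,50,0.4],
  [62,1.5,4,65,0.4],
  [62,1.5,4,70,0.4],
  [62,1.5,4,70,0.4],
])

```text
clock: 32.15
eef_pos: [557.6, -421.0, 27.3]
tool_rot: [3.138, 0.015, 0.005]
force: [-0.5, 0.4, -0.9]
width: 61.9
```

send_rows([
  [35,0,0,0,0],
  [30,0,0,0,0],
  [30,0,0,0,0],
  [30,0,0,0,0],
  [30,0,0,0,0],
])

```text
clock: 32.65
eef_pos: [559.0, -421.8, 29.5]
tool_rot: [3.136, 0.012, 0.005]
force: [-0.1, 0.4, 6.9]
width: 40.5
```

send_rows([
  [30,0,0,-30,0],
  [30,0,0,-70,0],
  [30,0,0,-110,0],
  [30,0,0,-130,0],
  [30,0,0,-130,0],
])

```text
clock: 33.15
eef_pos: [562.7, -422.3, 163.9]
tool_rot: [3.132, 0.006, 0.004]
force: [1.4, 0.0, -0.8]
width: 40.8
```

```bash
python3 -c "
from h import *
rel(599.4,-173.5,150,5.6)
shot('wrist','w21')"
```

```text
at [ 562.74 -422.28  163.92] yaw 0.25060126931959426 t 33.15 F [ 1.35  0.04 -0.84] w 40.78931032815548  => tool shift [  37.83 -248.74   11.25] turn -5.349398730680406
```

View pics/w21.png

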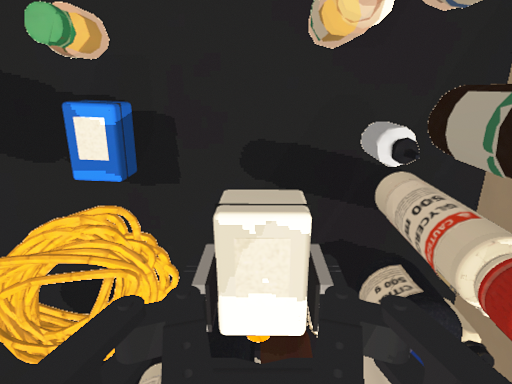

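White case held flat. Moving to the pad.

send_rows([
  [30,6,-45,0,-1],
  [30,12,-92,0,-2],
  [30,18,-140,0,-3],
  [30,26,-185,0,-4],
  [30,32,-215,0,-5.3],
])

```text
clock: 33.7
eef_pos: [591.4, -201.3, 157.3]
tool_rot: [3.139, 0.013, 0.102]
force: [0.1, 0.1, -1.7]
width: 40.6
```

send_rows([
  [30,0,0,0,0],
  [30,0,0,0,0],
])

```text
clock: 33.9
eef_pos: [590.3, -199.6, 155.4]
tool_rot: [3.14, 0.017, 0.104]
force: [0.5, -0.8, -1.8]
width: 40.3
```

```bash
python3 -c "
from h import *
rel(599.4,-173.5,150,5.6)
shot('wrist','w22');crop('w22','w22b',0,0,512,384,1.5)"
```

```text
at [ 590.27 -199.62  155.4 ] yaw 5.986329219625096 t 33.9 F [ 0.53 -0.82 -1.79] w 40.29469171080567  => tool shift [ 11.89 -25.03   5.18] turn 0.3863292196251109
```

View pics/w22b.png

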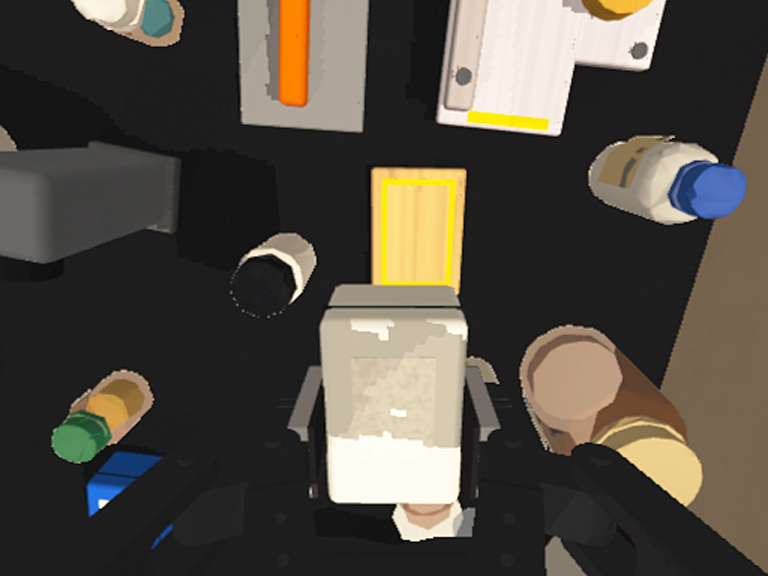

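```bash
python3 - <<'E'
from m3 import *
c=Cam("w22"); P=lambda u,v,z:c.pt(u/1.5,v/1.5,z)[:2]
A=[P(371,168,6),P(467,170,6)]; O=[P(381,179,6),P(456,180,6)]; O2=[P(382,283,6),P(454,283,6)]
print("pad far edge",A,"outline far",O,"near-ish",O2)
m=(O[0]+O[1])/2; d=O[1]-O[0]; yaw=np.degrees(np.arctan2(d[1],d[0])); n=np.array([np.sin(np.radians(yaw)),-np.cos(np.radians(yaw))]); print("outline c est",m+32*n,"yaw",yaw)
print("side dir",[np.degrees(np.arctan2(*(O[i]-O2[i])[::-1])) for i in (0,1)])
zt=155.4-28.5+36
rect([P(*p,zt) for p in [(321,308),(467,308),(459,502),(329,502)]],"case top in hand")
print("TCP 590.3 -199.6")
print("jar base",P(575,330,0),P(525,400,0),"top cap?",[P(650,460,z) for z in (80,110)],"small vial",P(490,365,0))
E
```

```text
pad far edge [array([ 569.22, -138.92]), array([ 623.23, -134.29])] outline far [array([ 575.43, -144.36]), array([ 617.87, -140.41])] near-ish [array([ 582.  , -205.98]), array([ 625.59, -201.17])]
outline c est [ 599.62 -174.25] yaw 5.329249762448603
side dir [np.float64(96.08914951954476), np.float64(97.24064672830718)]
case top in hand c [ 590.66 -195.57] sides [39.32 64.34 40.6  64.72] long-axis yaw 96.0168545247001
TCP 590.3 -199.6
jar base [ 707.82 -225.65] [ 685.95 -279.56] top cap? [array([ 726.19, -261.  ]), array([ 705.26, -240.05])] small vial [ 658.16 -256.32]
```

```bash
python3 -c "
from h import *
rel(599.3,-176.6,55,5.7)"
```

```text
at [ 590.13 -201.9   155.68] yaw 5.815712591952393 t 33.95 F [-1.03 -0.72 -1.09] w 40.54013911886366  => tool shift [ 13.32 -24.51 100.42] turn 0.11571259195238781
```

send_rows([
  [30,6,-12,0,0],
  [30,13,-24.5,20,0],
  [30,13,-24.5,55,0],
  [30,13,-24.5,85,0],
  [30,13,-24.5,95,0],
])

```text
clock: 34.45
eef_pos: [596.5, -177.0, 57.0]
tool_rot: [3.14, 0.022, 0.1]
force: [-0.4, 0.3, -0.8]
width: 40.5
```

send_rows([
  [30,0,0,0,0],
  [30,0,0,0,0],
])

```text
clock: 34.65
eef_pos: [596.7, -177.6, 57.3]
tool_rot: [3.14, 0.022, 0.099]
force: [0.4, 0.7, -0.6]
width: 40.3
```

```bash
python3 -c "
from h import *
rel(599.3,-176.6,43,5.7)
shot('wrist','w23');crop('w23','w23b',160,100,360,384,2.1)"
```

```text
at [ 596.66 -177.62   57.31] yaw 5.65587363133669 t 34.65 F [ 0.41  0.69 -0.56] w 40.302455093734444  => tool shift [ 3.05 -0.78 14.25] turn -0.04412636866331354
```

View pics/w23b.png

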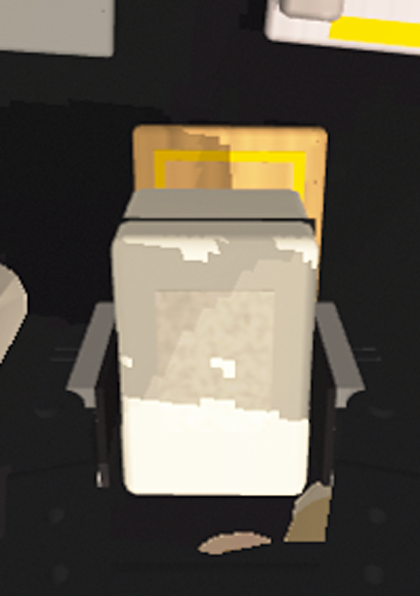

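```bash
cat > m4.py <<'E'
import sys
from m3 import *
E
python3 - <<'E'
from m3 import *
c=Cam("w23"); P=lambda u,v,z:c.pt(160+u/2.1,100+v/2.1,z)[:2]
zt=57.3-28.5+36
rect([P(*p,zt) for p in [(113,232),(320,232),(306,494),(124,494)]],"top")
print("bottom far edge",P(135,191,zt-36),P(302,189,zt-36), "outline far corners",P(155,152,6),P(306,152,6))
E
```

```text
top c [ 597.26 -174.84] sides [40.05 62.43 40.65 62.91] long-axis yaw 95.41055411840689
bottom far edge [ 573.98 -148.98] [ 614.79 -144.12] outline far corners [ 576.18 -144.64] [ 617.71 -140.28]
```

send_rows([
  [30,2,-1,7,0],
  [30,3,-2,14,0],
  [30,3,-2,18,0],
  [30,3,-2,18,0],
])

```text
clock: 35.1
eef_pos: [599.2, -175.2, 39.3]
tool_rot: [3.14, 0.022, 0.099]
force: [0.1, -0.5, -2.0]
width: 40.8
```

send_rows([
  [30,0,0,2,0],
  [30,0,0,2,0],
])

```text
clock: 35.3
eef_pos: [599.0, -175.1, 37.0]
tool_rot: [3.14, 0.022, 0.099]
force: [-0.2, 0.5, -1.6]
width: 40.8
```

send_rows([
  [30,0,0,1.5,0],
  [30,0,0,1.5,0],
])

```text
clock: 35.5
eef_pos: [599.2, -175.2, 35.8]
tool_rot: [3.14, 0.022, 0.099]
force: [-0.7, -1.4, 0.0]
width: 40.6
```

```bash
python3 -c "
from m3 import *
shot('wrist','w24');crop('w24','w24b',160,100,360,384,2.1)
"
```

```text
(no output)
```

View pics/w24b.png

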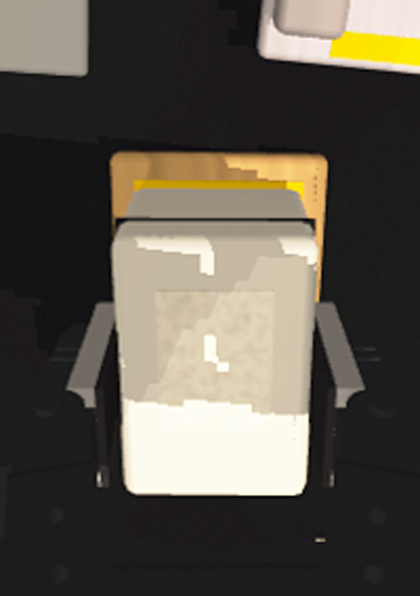

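```bash
python3 - <<'E'
from m3 import *
c=Cam("w24"); P=lambda u,v,z:c.pt(160+u/2.1,100+v/2.1,z)[:2]
print("outline far",P(133,181,6),P(304,181,6),"pad far",P(110,153,6),P(327,155,6),"case bottom far",P(133,191,7),P(304,190,7))
rect([P(*p,42) for p in [(113,232),(318,232),(306,494),(124,494)]],"top")
crop('w24','w24c',200,160,330,220,6)
E
```

```text
outline far [ 575.64 -144.4 ] [ 617.63 -139.93] pad far [ 569.6  -137.85] [ 622.24 -132.8 ] case bottom far [ 575.92 -146.66] [ 617.81 -141.93]
top c [ 599.68 -173.19] sides [40.07 63.07 41.06 63.56] long-axis yaw 95.61389911650741
```

View pics/w24c.png

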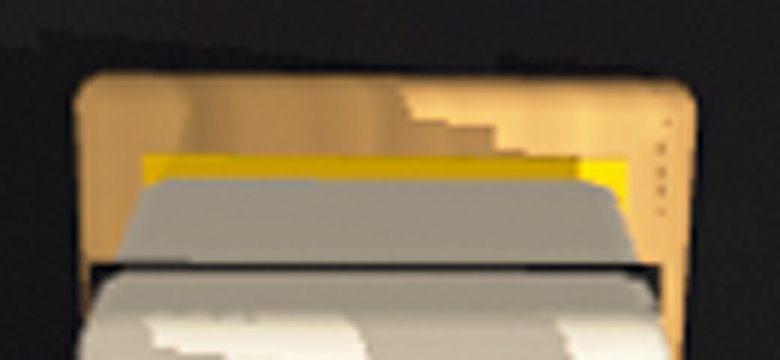

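Case at the outline with x matched, about 1–2 mm short in y. I'll nudge +1 mm, seat and release.

send_rows([
  [30,0,-1.2,-0.5,0],
  [30,0,-1.2,-0.5,0],
])

```text
clock: 35.75
eef_pos: [599.0, -173.7, 36.3]
tool_rot: [3.14, 0.022, 0.099]
force: [0.5, 1.0, -1.9]
width: 41.0
```

send_rows([
  [30,0,0,1.5,0],
  [30,0,0,1.5,0],
])

```text
clock: 35.95
eef_pos: [599.2, -173.7, 35.6]
tool_rot: [3.14, 0.021, 0.099]
force: [-1.8, 1.0, 5.7]
width: 40.6
```

send_rows([
  [30,0,0,1,0],
  [30,0,0,1,0],
])

```text
clock: 36.15
eef_pos: [599.2, -173.7, 35.6]
tool_rot: [3.139, 0.021, 0.1]
force: [-2.6, 0.9, 6.7]
width: 40.9
```

send_rows([
  [50,0,0,-1,0],
  [58,0,0,-1,0],
  [58,0,0,-1,0],
  [58,0,0,-30,0],
  [58,0,0,-75,0],
])

```text
clock: 36.65
eef_pos: [598.3, -172.9, 108.5]
tool_rot: [-3.142, 0.028, 0.1]
force: [0.7, -0.5, -0.7]
width: 58.0
```

send_rows([
  [60,0,0,-50,0],
  [60,0,0,-90,0],
  [60,0,0,-90,0],
  [60,0,0,-90,0],
])

```text
clock: 37.05
eef_pos: [601.2, -172.9, 199.3]
tool_rot: [3.141, 0.026, 0.1]
force: [0.3, -0.0, -0.3]
width: 60.1
```

```bash
python3 -c "
from m3 import *
rel(425.6,-385,150,0)
shot('wrist','w25');crop('w25','w25b',150,120,390,300,3.2)
"
```

```text
at [ 601.16 -172.86  199.31] yaw 5.701735373243503 t 37.05 F [ 0.28 -0.03 -0.26] w 60.13651015241863  => tool shift [-194.43  193.6    54.51] turn 5.701735373243508
```

View pics/w25b.png

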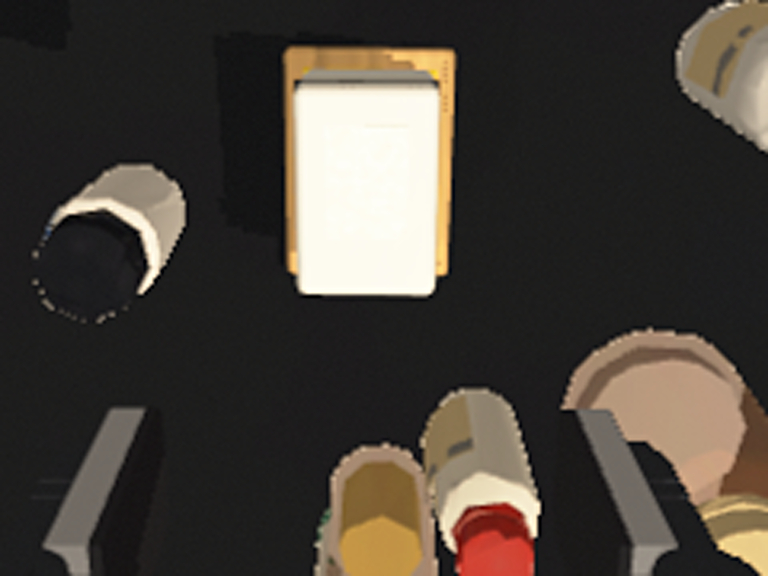

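```bash
python3 - <<'E'
from m3 import *
c=Cam("w25"); P=lambda u,v,z:c.pt(150+u/3.2,120+v/3.2,z)[:2]
rect([P(*p,42) for p in [(295,84),(441,81),(437,297),(299,296)]],"white top")
A=[P(285,48,6),P(456,48,6)]; print("pad far",A); d=A[1]-A[0]; d/=np.linalg.norm(d); n=np.array([d[1],-d[0]]); print("pad c",sum(A)/2+38*n, np.degrees(np.arctan2(d[1],d[0])))
c=Cam("w12"); P=lambda u,v,z:c.pt(u/1.5,v/1.5,z)[:2]
E
```

```text
white top c [ 600.14 -172.65] sides [41.12 65.14 41.63 64.22] long-axis yaw 95.88523498210375
pad far [array([ 569.79, -138.47]), array([ 623.14, -132.94])]
pad c [ 600.38 -173.5 ] 5.914327629572507
```

The white case sits within 1 mm of the pad centre with matching yaw. Now the blue case.

send_rows([
  [60,-34,34,0,2],
  [60,-68,68,0,4],
  [60,-100,100,0,6],
  [60,-134,134,0,7.7],
  [60,-168,168,0,7.7],
])

```text
clock: 37.6
eef_pos: [447.4, -357.1, 200.7]
tool_rot: [3.14, 0.032, -0.035]
force: [0.5, -0.6, -0.5]
width: 60.2
```

send_rows([
  [62,0,0,0,0],
  [62,0,0,0,0],
])

```text
clock: 37.8
eef_pos: [444.9, -358.0, 198.7]
tool_rot: [-3.141, 0.035, -0.039]
force: [1.2, -0.7, 0.1]
width: 62.0
```

```bash
python3 -c "
from m3 import *
rel(425.6,-385,28,-2)
shot('wrist','w26');crop('w26','w26b',130,120,390,384,2.2)
"
```

```text
at [ 444.94 -358.03  198.69] yaw -2.221340027597388 t 37.8 F [ 1.22 -0.69  0.15] w 61.98295142499694  => tool shift [-12.22  27.75 171.22] turn -0.22134002759739246
```

View pics/w26b.png

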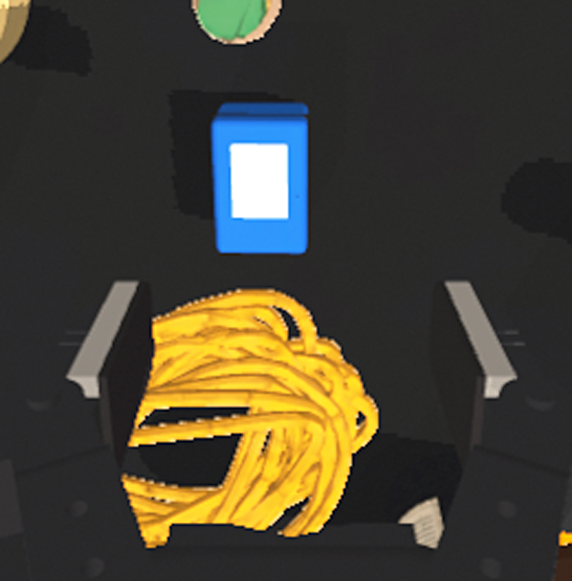

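```bash
python3 - <<'E'
from m3 import *
c=Cam("w26"); P=lambda u,v,z:c.pt(130+u/2.2,120+v/2.2,z)[:2]
rect([P(*p,36) for p in [(212,119),(309,119),(306,253),(216,251)]],"blue top")
rel(426,-385,60,-2)
E
```

```text
blue top c [ 425.33 -383.71] sides [41.83 63.24 41.36 62.54] long-axis yaw 87.22297491065773
at [ 446.73 -356.46  199.11] yaw -2.033619101005611 t 37.85 F [ 0.32  1.03 -0.47] w 61.56693854580373  => tool shift [-15.    29.37 139.67] turn -0.033619101005598395
```

send_rows([
  [62,-8,15,20,0.5],
  [62,-15,29,60,0.5],
  [62,-15,29,100,0.5],
  [62,-15,29,130,0.5],
  [62,-15,29,138,0.5],
])

```text
clock: 38.35
eef_pos: [425.3, -381.1, 58.0]
tool_rot: [-3.136, 0.039, -0.041]
force: [-0.3, -0.4, -0.1]
width: 62.2
```

```bash
python3 -c "
from m3 import *
rel(425.5,-384.3,27,-2.5)
shot('wrist','w27')
"
```

```text
at [ 425.32 -381.06   57.95] yaw -2.33951463560138 t 38.35 F [-0.33 -0.35 -0.09] w 62.24313450744048  => tool shift [ 1.51  3.4  30.9 ] turn 0.1604853643986246
```

View pics/w27.png

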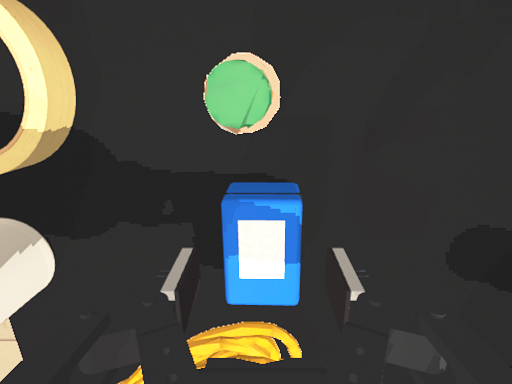

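send_rows([
  [62,1.5,3.5,12,0],
  [62,1.5,3.5,25,0],
  [62,1.5,3.5,30,0],
  [62,1.5,3.5,30,0],
  [62,1.5,3.5,30,0],
])

```text
clock: 38.9
eef_pos: [426.3, -385.1, 28.9]
tool_rot: [-3.137, 0.037, -0.041]
force: [-0.1, 0.4, -0.6]
width: 62.1
```

send_rows([
  [35,0,0,0,0],
  [30,0,0,0,0],
  [30,0,0,0,0],
  [30,0,0,0,0],
  [30,0,0,0,0],
])

```text
clock: 39.4
eef_pos: [426.4, -385.5, 30.1]
tool_rot: [-3.138, 0.036, -0.041]
force: [-1.7, 1.1, 4.9]
width: 41.1
```

send_rows([
  [30,0,0,-30,0],
  [30,0,0,-70,0],
  [30,0,0,-110,0],
  [30,0,0,-140,0],
  [30,0,0,-150,0],
])

```text
clock: 39.9
eef_pos: [433.5, -387.4, 183.6]
tool_rot: [3.141, 0.031, -0.042]
force: [0.8, -1.2, -2.5]
width: 40.8
```

```bash
python3 -c "
from m3 import *
rel(599,-176,180,5.8)
shot('wrist','w28')
"
```

```text
at [ 433.49 -387.38  183.62] yaw -2.387572625218385 t 39.9 F [ 0.78 -1.17 -2.53] w 40.758710824109826  => tool shift [ 156.59 -218.09   -1.33] turn -8.187572625218394
```

View pics/w28.png

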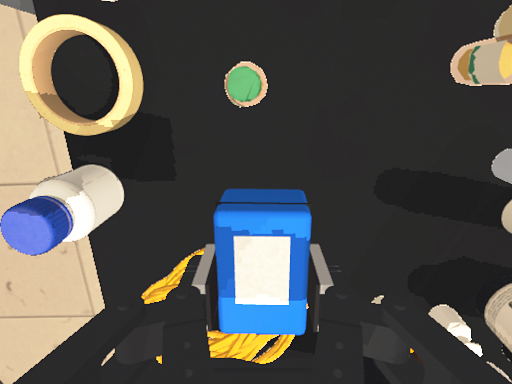

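send_rows([
  [30,26,-38,0,-1.6],
  [30,53,-75,0,-3.2],
  [30,80,-113,0,-5],
  [30,108,-150,0,-6.6],
  [30,140,-195,0,-8.2],
])

```text
clock: 40.45
eef_pos: [577.6, -201.6, 177.0]
tool_rot: [-3.137, 0.035, 0.101]
force: [1.3, -0.2, -1.7]
width: 40.9
```

send_rows([
  [30,0,0,0,0],
  [30,0,0,0,0],
])

```text
clock: 40.65
eef_pos: [577.1, -199.2, 174.8]
tool_rot: [-3.135, 0.038, 0.106]
force: [0.0, -1.3, -1.7]
width: 40.9
```

```bash
python3 -c "
from m3 import *
rel(599,-175.5,90,5.8)
shot('wrist','w29')
"
```

```text
at [ 577.13 -199.19  174.77] yaw 6.046270369511285 t 40.65 F [ 0.05 -1.34 -1.75] w 40.935515000999196  => tool shift [ 27.44 -20.68  83.94] turn 0.24627036951127934
```

View pics/w29.png

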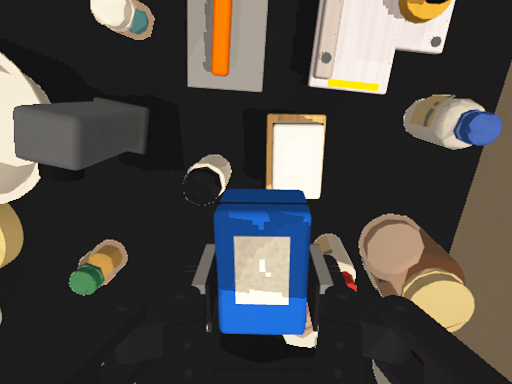

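send_rows([
  [30,14,-10,0,0.2],
  [30,27,-21,20,0.2],
  [30,27,-21,55,0.2],
  [30,27,-21,80,0.2],
  [30,27,-21,80,0.2],
])

```text
clock: 41.2
eef_pos: [594.5, -178.0, 90.2]
tool_rot: [-3.134, 0.046, 0.097]
force: [-0.9, 0.0, -1.3]
width: 40.6
```

send_rows([
  [30,0,0,0,0],
  [30,0,0,0,0],
])

```text
clock: 41.4
eef_pos: [594.9, -178.7, 91.1]
tool_rot: [-3.135, 0.045, 0.096]
force: [0.2, -0.7, -1.8]
width: 40.8
```

```bash
python3 -c "
from m3 import *
rel(599,-175.5,80,5.8)
shot('wrist','w30');crop('w30','w30b',160,100,360,384,2.1)
"
```

```text
at [ 594.89 -178.75   91.05] yaw 5.5002440735032545 t 41.4 F [ 0.2  -0.65 -1.81] w 40.754740269461514  => tool shift [ 4.9  -2.76 10.86] turn -0.29975592649674354
```

View pics/w30b.png

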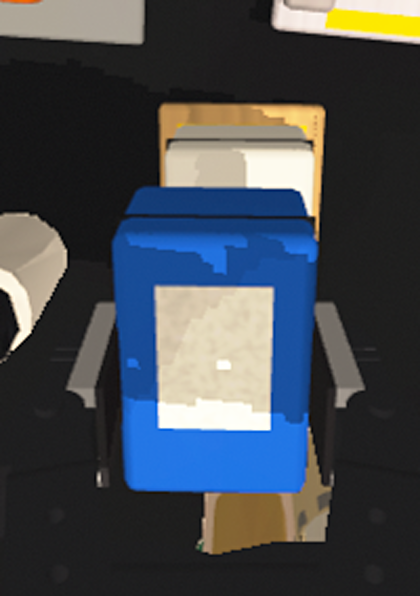

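```bash
python3 - <<'E'
from m3 import *
c=Cam("w30"); P=lambda u,v,z:c.pt(160+u/2.1,100+v/2.1,z)[:2]
zt=91-29.8+36
rect([P(*p,zt) for p in [(113,232),(319,232),(307,491),(125,490)]],"blue top")
print("blue bottom far",P(132,190,zt-36),P(300,190,zt-36))
w=[P(166,146,42),P(314,141,42)]; print("white top far",w)
c=Cam("w25")
E
```

```text
blue top c [ 595.65 -176.31] sides [40.43 61.72 40.98 62.41] long-axis yaw 95.55060070920361
blue bottom far [ 570.56 -150.35] [ 612.12 -145.74]
white top far [array([ 576.35, -142.96]), array([ 616.24, -137.28])]
```

send_rows([
  [30,3,-2,4,0.3],
  [30,5.5,-3.2,9,0.3],
  [30,5.5,-3.2,15,0.3],
  [30,5.5,-3.2,16,0.3],
  [30,5.5,-3.2,16,0.3],
])

```text
clock: 41.95
eef_pos: [599.3, -174.8, 74.7]
tool_rot: [-3.135, 0.046, 0.091]
force: [-0.6, 0.7, -1.3]
width: 40.5
```

```bash
python3 -c "
from m3 import *
rel(599.4,-175.1,72,5.8)
shot('wrist','w31');crop('w31','w31b',160,100,360,384,2.1)
"
```

```text
at [ 599.28 -174.85   74.72] yaw 5.218609378163488 t 41.95 F [-0.59  0.7  -1.35] w 40.50106905158373  => tool shift [0.23 0.28 2.71] turn -0.5813906218365048
```

View pics/w31b.png

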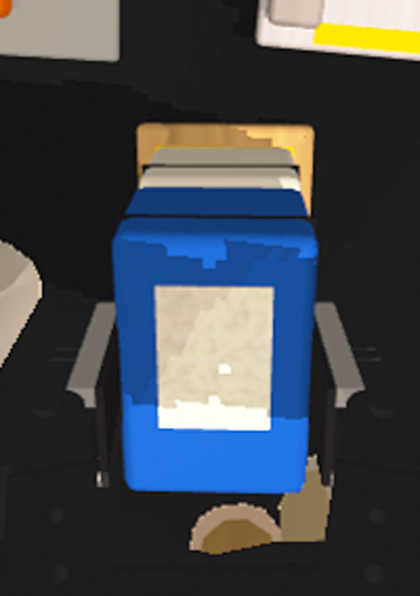

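send_rows([
  [30,0.2,0.3,1.5,-0.6],
  [30,0.2,0.3,2.5,-0.6],
  [30,0.2,0.3,2.5,-0.6],
])

```text
clock: 42.3
eef_pos: [599.6, -175.2, 72.4]
tool_rot: [-3.135, 0.045, 0.101]
force: [-0.5, -0.1, -1.7]
width: 40.7
```

```bash
python3 - <<'E'
from m3 import *
rel(599.4,-175.1,72,5.8)
shot('wrist','w32');crop('w32','w32b',200,140,330,240,6)
E
```

```text
at [ 599.63 -175.25   72.44] yaw 5.811320019710481 t 42.3 F [-0.53 -0.09 -1.66] w 40.658078534494784  => tool shift [-0.19 -0.16  0.45] turn 0.011320019710467477
```

View pics/w32b.png

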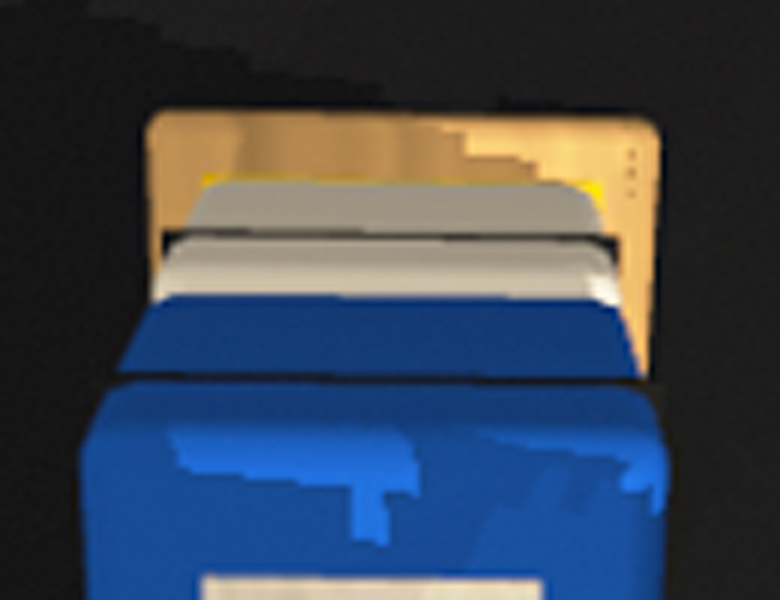

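```bash
python3 - <<'E'
from m3 import *
c=Cam("w32"); P=lambda u,v,z:c.pt(200+u/6,140+v/6,z)[:2]
print("white seam far",P(390,237,37),P(390,262,42),"white bottom far",P(390,183,7))
print("blue bottom",P(390,298,43),"blue seam",P(390,378,67+6)," blue top far",P(390,430,78.5))
print("seam spans white",P(165,233,37)-P(618,240,37),(P(165,233,37)+P(618,240,37))/2,"blue",(P(112,375,73)+P(648,380,73))/2)
rect([c.pt(160+u/2.1,100+v/2.1,78.7)[:2] for u,v in [(113,232),(319,232),(307,491),(125,490)]],"blue top (old px)")
E
```

```text
white seam far [ 596.5 -140.1] [ 596.78 -140.96] white bottom far [ 595.64 -142.48]
blue bottom [ 597.12 -143.9 ] blue seam [ 597.89 -140.6 ]  blue top far [ 598.28 -142.42]
seam spans white [-40.19  -3.94] [ 596.53 -140.04] blue [ 597.06 -140.66]
blue top (old px) c [ 600.37 -172.79] sides [40.39 61.67 40.94 62.35] long-axis yaw 95.85924255325169
```

The seams line up within ~0.6 mm. Small nudge, seat and release.

send_rows([
  [30,-0.5,-0.9,0.5,0],
  [30,-0.5,-0.9,1,0],
  [30,-0.5,-0.9,1,0],
])

```text
clock: 42.65
eef_pos: [599.5, -174.8, 72.3]
tool_rot: [-3.136, 0.044, 0.101]
force: [-0.2, -0.9, 3.7]
width: 40.7
```

send_rows([
  [30,0,0,1.2,0],
  [30,0,0,1.2,0],
])

```text
clock: 42.85
eef_pos: [599.7, -174.8, 72.2]
tool_rot: [-3.136, 0.043, 0.101]
force: [-2.2, 0.5, 9.4]
width: 40.7
```

send_rows([
  [30,0,0,-0.5,0],
  [45,0,0,-0.5,0],
  [58,0,0,-0.5,0],
  [58,0,0,-0.5,0],
  [58,0,0,-0.5,0],
])

```text
clock: 43.35
eef_pos: [599.6, -174.7, 72.5]
tool_rot: [-3.136, 0.043, 0.101]
force: [-0.1, 0.0, 0.3]
width: 58.2
```

send_rows([
  [58,1,0,-25,0],
  [58,3,0,-60,0],
  [58,5,0,-100,0],
  [58,5,0,-120,0],
  [58,5,0,-120,0],
])

```text
clock: 43.85
eef_pos: [612.3, -174.6, 195.8]
tool_rot: [-3.138, 0.037, 0.101]
force: [-0.2, 0.2, -0.4]
width: 58.0
```

```bash
python3 -c "
from m3 import *
rel(599.4,-175.1,72,5.8)
shot('wrist','w33');crop('w33','w33b',150,80,390,300,2.6)
"
```

```text
at [ 612.27 -174.59  195.81] yaw 5.784810554441209 t 43.85 F [-0.16  0.19 -0.38] w 58.02218650534554  => tool shift [ -8.31  -0.33 124.2 ] turn -0.015189445558803527
```

View pics/w33b.png

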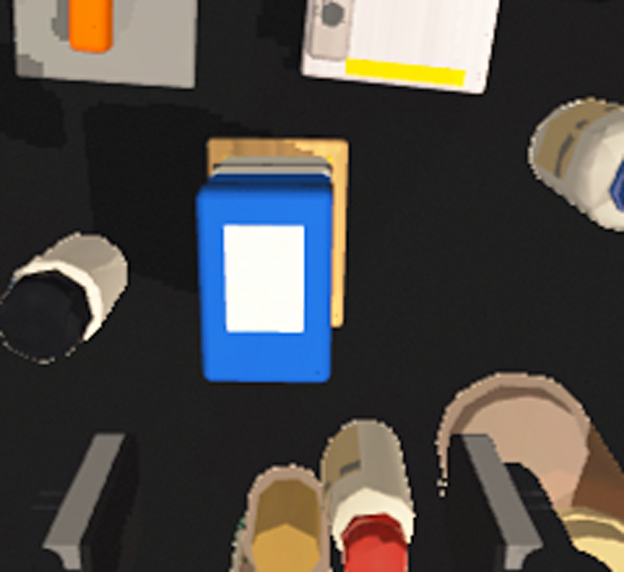

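Stack standing. I'll measure it, then move the arm away and check everything from the top view.

```bash
python3 - <<'E'
from m3 import *
c=Cam("w33"); P=lambda u,v,z:c.pt(150+u/2.6,80+v/2.6,z)[:2]
rect([P(*p,78) for p in [(198,188),(333,184),(330,382),(204,382)]],"blue top")
E
```

```text
blue top c [ 600.15 -172.68] sides [40.73 64.56 41.05 63.75] long-axis yaw 95.67733303307682
```

send_rows([
  [58,-30,30,-20,0],
  [58,-60,65,-25,0],
  [58,-90,100,-25,0],
  [58,-120,140,-25,0],
  [58,-150,175,-25,0],
])

```text
clock: 44.4
eef_pos: [478.0, -365.4, 222.3]
tool_rot: [-3.136, 0.043, 0.101]
force: [0.8, -0.6, -0.2]
width: 58.1
```

send_rows([
  [58,-15,45,0,0],
  [58,-30,90,0,0],
  [58,-45,130,0,0],
  [58,-60,160,0,0],
  [58,-60,160,0,0],
])

```text
clock: 44.9
eef_pos: [428.7, -536.5, 221.2]
tool_rot: [-3.137, 0.048, 0.092]
force: [-0.2, -0.9, -0.2]
width: 58.1
```

```bash
python3 -c "
from m3 import *
rel(599.4,-175.1,72,5.8)
shot('top','top9');crop('top9','top9a',110,100,310,250,4);shot('scene','sc9');crop('sc9','sc9a',90,110,410,310,2.4)
"
```

```text
at [ 428.68 -536.51  221.19] yaw 5.2510309279854965 t 44.9 F [-0.18 -0.86 -0.23] w 58.1207130538775  => tool shift [ 210.03 -343.61  140.84] turn -0.5489690720145006
```

View pics/top9a.png

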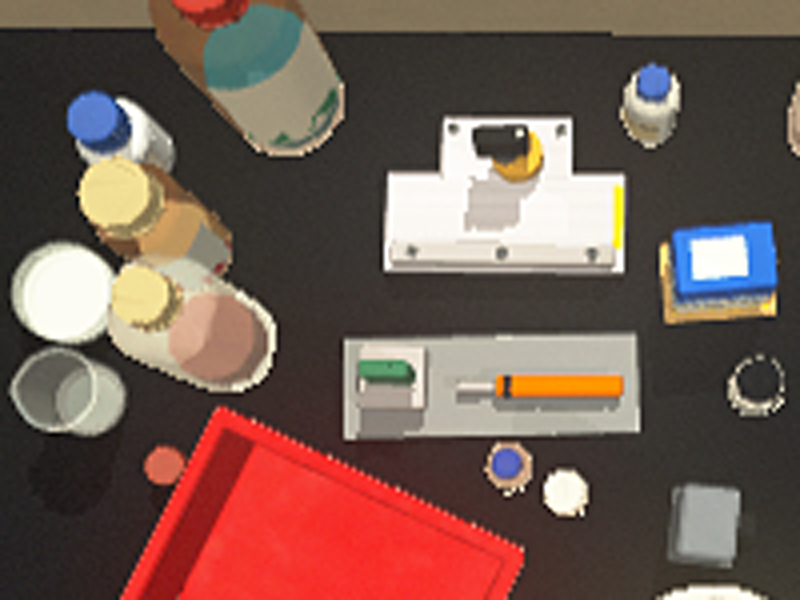

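View pics/sc9a.png

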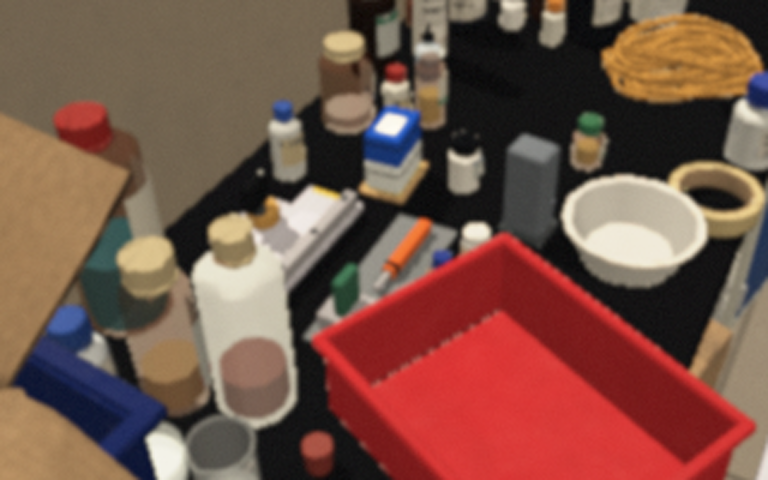

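The top view shows the stack upright on the pad (725,265), the gauge standing (390,378) and the stylus lying (545,386) on the mat. The guide handle lies along the passage and the blue-capped jar (100,125) is upright. No green case is anywhere in view. Handing in.

```bash
python3 -c "
from cell import ctrl
print(ctrl.finish_job(), ctrl.read_state()['clock'])"
```

```text
the job is handed in; nothing more can be done
the job is handed in; nothing more can be done
```

The job is done and handed in after about 45 s, with every step completed in the order asked.

- **Guide and gauge:** I turned the guide from about 0.70 to about 1.50 rad. The camera measured the gap at 44.4 mm. The gauge slid along the plate from the entry end to past the exit end, and moving it sideways in the gap until it touched each side showed about 1.6 mm of play. It now stands on the mat.
- **Reset button:** I pushed it in with the stylus tip to its stop, after about 4.5 mm of travel and 6.5 N. The stylus did not slip in the grip and now lies on the mat.
- **Cases:** Only the white and blue cases were there; I saw no green one. White is at the bottom and blue on top. Their measured centres agree within 0.1 mm and sit about 1 mm from the pad's centre, with long sides within about half a degree of the outline's.
- **Last check:** The final top and scene pictures show the stack upright, the guide as set, the blue-capped jar standing, and the gripper clear of everything.

Two things were less than exact:
- **Tool tilt:** The tool had drifted to about 2.5° of tilt by the last placement. The blue case still measured in line with the white one after release.
- **White case edges:** Estimates from the bottom edge and the top face disagreed by 2–4 mm, probably because of the rounded edges, so I relied on the top faces and seams.

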